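# Load the order-puck dispenser from the push-to-release tray

### The job

Get the order-puck dispenser ready for opening: stack pucks flat in its slotted tube until the top of the stack is level with the red line, using every loose puck on the worktop and as many from the charging tray as it takes. Push a tray puck straight down until it springs up, then take it; those not needed stay latched down in their wells. Once the stack is complete, turn the dial so that its white line points at the green mark, and leave the other things on the counter where they are.

Things in the scene. Friction and masses are not known exactly. Their poses are not given: they have to be found in the camera images.
- tray: grey charging tray, fixed, 205 x 205 x 50 mm high, with four round wells 64 mm across, 94 mm apart in a square (a at +x +y of the tray, b at +x -y, c at -x +y, d at -x -y, each 47 mm from its centre lines); origin at the centre of its underside, z up. Behind the work, from x = 0.62 on, stands a display case 0.4 m high
- dispenser: white base plate, fixed, 250 (its x) x 110 (its y) x 20 mm high; origin at the centre of its underside. On its +x half stands the slotted tube, on its -x half the dial
- tube_floor (a point): tube's inner floor, on its axis, 20 mm above the worktop; axes as dispenser. Two curved walls of aluminium slats stand on the +x and -x sides, 64 mm apart inside, 74 mm high, with a flared lip to 83 mm above this floor (lip 90 mm across). Towards +y and -y are slots 39 mm wide, open down to the floor, for fingers that hold a puck along the dispenser's y
- line (a point): point on the tube's axis at the height of the red line round the slats, 70 mm above tube_floor: the top of the full stack, five pucks of 14 mm. Same axes as the dispenser
- dial (a joint): turn of the dial in rad, 0 to 2.2, growing clockwise seen from above; stays where it is left, 0.04 N m of friction. At 0 its white line points to the dispenser's +x
- dial_grip (a point): on the dial's upright axis, 50 mm above the worktop, at half the height of its grip bar (bar 50 mm long, 15 mm thick, from 35 to 61 mm above the worktop, on a skirt 54 mm across). x points along the bar to the end with the white line; pinch the bar across its 15 mm
- index_mark (a point): the small green mark (11 x 6 mm) beside the dial, 36 mm from the dial's axis, 26 mm above the worktop; its x points straight away from the dial's axis, so the dial is set when dial_grip's x and this x agree. The mark's place round the dial differs from start to start; it is always clockwise of the white line, by 0.8 to 1.5 rad
- puck_low: orange order puck that already lies on the tube's floor: disc 60 mm across, 14 mm thick, about 60 g, white ring on both faces; origin at its middle, z along its axis. All pucks are alike and either face may be up
- puck_near: loose order puck lying flat on the worktop between tray and dispenser, the nearer one, or absent; origin at its middle
- puck_far: loose order puck lying flat on the worktop between tray and dispenser, the farther one, or absent (one or both are there); origin at its middle
- puck_a: order puck in well a of the tray, its top 1 mm below the tray's top (too deep to grip), or absent; origin at its middle
- well_a (a joint): height (m) of the sprung plate (54 mm across) under puck_a: 0 latched, -0.007 fully pressed, 0.024 sprung out. Pressing it through its puck by 5 mm or more (about 4 N) frees the latch; when let go it rises and lifts the puck's underside to 9 mm above the tray's top. It does not latch again and stays up after the puck is taken
- puck_b: order puck in well b of the tray, its top 1 mm below the tray's top (too deep to grip), or absent; origin at its middle
- well_b (a joint): height (m) of the sprung plate (54 mm across) under puck_b: 0 latched, -0.007 fully pressed, 0.024 sprung out. Pressing it through its puck by 5 mm or more (about 4 N) frees the latch; when let go it rises and lifts the puck's underside to 9 mm above the tray's top. It does not latch again and stays up after the puck is taken
- puck_c: order puck in well c of the tray, its top 1 mm below the tray's top (too deep to grip), or absent; origin at its middle
- well_c (a joint): height (m) of the sprung plate (54 mm across) under puck_c: 0 latched, -0.007 fully pressed, 0.024 sprung out. Pressing it through its puck by 5 mm or more (about 4 N) frees the latch; when let go it rises and lifts the puck's underside to 9 mm above the tray's top. It does not latch again and stays up after the puck is taken
- puck_d: order puck in well d of the tray, its top 1 mm below the tray's top (too deep to grip), or absent; origin at its middle
- well_d (a joint): height (m) of the sprung plate (54 mm across) under puck_d: 0 latched, -0.007 fully pressed, 0.024 sprung out. Pressing it through its puck by 5 mm or more (about 4 N) frees the latch; when let go it rises and lifts the puck's underside to 9 mm above the tray's top. It does not latch again and stays up after the puck is taken
- espresso_cup: bystander: green and white espresso cup, 65 x 91 x 55 mm; origin at the centre of its underside
- crisps: bystander: dark red carton, 42 x 62 x 110 mm; origin at the centre of its underside
Things that resemble listed ones, but are neither listed nor needed, are in the scene too. What is shaped like the puck_b but purple is not meant.

How it is judged (in metres and radians):
On the way, in this order (a step that is already met when the one before it is completed fails the run):
1. a tray puck has been pressed and has sprung up (value of joint any of well_a, well_b, well_c, well_d above 0.018 m), for 0.2 s.
2. the top of the stack in the tube is level with the red line (((horizontal distance between puck_near and tube_floor below 0.008 m and (angle between puck_near's own z axis and vertical below 0.12 rad or angle between puck_near's own z axis and vertical above 3.02 rad) and z of puck_near in the frame of line between -0.011 and -0.003 m and z of puck_near in the frame of tube_floor above 0.003 m and linear speed of puck_near below 0.02 m/s) or (horizontal distance between puck_far and tube_floor below 0.008 m and (angle between puck_far's own z axis and vertical below 0.12 rad or angle between puck_far's own z axis and vertical above 3.02 rad) and z of puck_far in the frame of line between -0.011 and -0.003 m and z of puck_far in the frame of tube_floor above 0.003 m and linear speed of puck_far below 0.02 m/s) or (horizontal distance between puck_a and tube_floor below 0.008 m and (angle between puck_a's own z axis and vertical below 0.12 rad or angle between puck_a's own z axis and vertical above 3.02 rad) and z of puck_a in the frame of line between -0.011 and -0.003 m and z of puck_a in the frame of tube_floor above 0.003 m and linear speed of puck_a below 0.02 m/s) or (horizontal distance between puck_b and tube_floor below 0.008 m and (angle between puck_b's own z axis and vertical below 0.12 rad or angle between puck_b's own z axis and vertical above 3.02 rad) and z of puck_b in the frame of line between -0.011 and -0.003 m and z of puck_b in the frame of tube_floor above 0.003 m and linear speed of puck_b below 0.02 m/s) or (horizontal distance between puck_c and tube_floor below 0.008 m and (angle between puck_c's own z axis and vertical below 0.12 rad or angle between puck_c's own z axis and vertical above 3.02 rad) and z of puck_c in the frame of line between -0.011 and -0.003 m and z of puck_c in the frame of tube_floor above 0.003 m and linear speed of puck_c below 0.02 m/s) or (horizontal distance between puck_d and tube_floor below 0.008 m and (angle between puck_d's own z axis and vertical below 0.12 rad or angle between puck_d's own z axis and vertical above 3.02 rad) and z of puck_d in the frame of line between -0.011 and -0.003 m and z of puck_d in the frame of tube_floor above 0.003 m and linear speed of puck_d below 0.02 m/s))), for 0.5 s.
3. then the dial's white line points at the green mark (within 5 degrees) (angle between the x axis of dial_grip and the x axis of index_mark, either way round below 0.09 rad), for 0.2 s.
At the end, for the whole second after the job is handed in: Five pucks lie flat in the tube, within 8 mm of its axis, the top one level with the red line (4 mm), the loose ones among them; tray pucks used came from sprung-out wells, all others are still latched in theirs; the dial's white line points at the green mark within 5 degrees (((horizontal distance between puck_near and tube_floor below 0.008 m and (angle between puck_near's own z axis and vertical below 0.12 rad or angle between puck_near's own z axis and vertical above 3.02 rad) and z of puck_near in the frame of line between -0.011 and -0.003 m and z of puck_near in the frame of tube_floor above 0.003 m and linear speed of puck_near below 0.02 m/s) or (horizontal distance between puck_far and tube_floor below 0.008 m and (angle between puck_far's own z axis and vertical below 0.12 rad or angle between puck_far's own z axis and vertical above 3.02 rad) and z of puck_far in the frame of line between -0.011 and -0.003 m and z of puck_far in the frame of tube_floor above 0.003 m and linear speed of puck_far below 0.02 m/s) or (horizontal distance between puck_a and tube_floor below 0.008 m and (angle between puck_a's own z axis and vertical below 0.12 rad or angle between puck_a's own z axis and vertical above 3.02 rad) and z of puck_a in the frame of line between -0.011 and -0.003 m and z of puck_a in the frame of tube_floor above 0.003 m and linear speed of puck_a below 0.02 m/s) or (horizontal distance between puck_b and tube_floor below 0.008 m and (angle between puck_b's own z axis and vertical below 0.12 rad or angle between puck_b's own z axis and vertical above 3.02 rad) and z of puck_b in the frame of line between -0.011 and -0.003 m and z of puck_b in the frame of tube_floor above 0.003 m and linear speed of puck_b below 0.02 m/s) or (horizontal distance between puck_c and tube_floor below 0.008 m and (angle between puck_c's own z axis and vertical below 0.12 rad or angle between puck_c's own z axis and vertical above 3.02 rad) and z of puck_c in the frame of line between -0.011 and -0.003 m and z of puck_c in the frame of tube_floor above 0.003 m and linear speed of puck_c below 0.02 m/s) or (horizontal distance between puck_d and tube_floor below 0.008 m and (angle between puck_d's own z axis and vertical below 0.12 rad or angle between puck_d's own z axis and vertical above 3.02 rad) and z of puck_d in the frame of line between -0.011 and -0.003 m and z of puck_d in the frame of tube_floor above 0.003 m and linear speed of puck_d below 0.02 m/s)) and angle between the x axis of dial_grip and the x axis of index_mark, either way round below 0.09 rad and horizontal distance between each of puck_low, puck_near, puck_far and tube_floor below 0.008 m and (angle between puck_low's own z axis and vertical below 0.12 rad or angle between puck_low's own z axis and vertical above 3.02 rad) and z of each of puck_low, puck_near, puck_far in the frame of line below -0.003 m and z of each of puck_low, puck_near, puck_far in the frame of tube_floor above 0.003 m and (angle between puck_near's own z axis and vertical below 0.12 rad or angle between puck_near's own z axis and vertical above 3.02 rad) and (angle between puck_far's own z axis and vertical below 0.12 rad or angle between puck_far's own z axis and vertical above 3.02 rad) and ((value of joint well_a below 0.004 m and distance of puck_a from where it was at the start of the episode below 0.008 m and (angle between puck_a's own z axis and vertical below 0.12 rad or angle between puck_a's own z axis and vertical above 3.02 rad)) or (horizontal distance between puck_a and tube_floor below 0.008 m and (angle between puck_a's own z axis and vertical below 0.12 rad or angle between puck_a's own z axis and vertical above 3.02 rad) and z of puck_a in the frame of line below -0.003 m and z of puck_a in the frame of tube_floor above 0.003 m and value of joint well_a above 0.015 m)) and ((value of joint well_b below 0.004 m and distance of puck_b from where it was at the start of the episode below 0.008 m and (angle between puck_b's own z axis and vertical below 0.12 rad or angle between puck_b's own z axis and vertical above 3.02 rad)) or (horizontal distance between puck_b and tube_floor below 0.008 m and (angle between puck_b's own z axis and vertical below 0.12 rad or angle between puck_b's own z axis and vertical above 3.02 rad) and z of puck_b in the frame of line below -0.003 m and z of puck_b in the frame of tube_floor above 0.003 m and value of joint well_b above 0.015 m)) and ((value of joint well_c below 0.004 m and distance of puck_c from where it was at the start of the episode below 0.008 m and (angle between puck_c's own z axis and vertical below 0.12 rad or angle between puck_c's own z axis and vertical above 3.02 rad)) or (horizontal distance between puck_c and tube_floor below 0.008 m and (angle between puck_c's own z axis and vertical below 0.12 rad or angle between puck_c's own z axis and vertical above 3.02 rad) and z of puck_c in the frame of line below -0.003 m and z of puck_c in the frame of tube_floor above 0.003 m and value of joint well_c above 0.015 m)) and ((value of joint well_d below 0.004 m and distance of puck_d from where it was at the start of the episode below 0.008 m and (angle between puck_d's own z axis and vertical below 0.12 rad or angle between puck_d's own z axis and vertical above 3.02 rad)) or (horizontal distance between puck_d and tube_floor below 0.008 m and (angle between puck_d's own z axis and vertical below 0.12 rad or angle between puck_d's own z axis and vertical above 3.02 rad) and z of puck_d in the frame of line below -0.003 m and z of puck_d in the frame of tube_floor above 0.003 m and value of joint well_d above 0.015 m))); the robot touches nothing.
It fails at once if a bystander is moved by more than 30 mm: espresso_cup (distance of espresso_cup from where it was at the start of the episode above 0.03 m).
It fails at once if a bystander is moved by more than 30 mm: crisps (distance of crisps from where it was at the start of the episode above 0.03 m).
Of puck_near, puck_far only 1 to 2 are there at a start; the rules pass over those that are not, and their reading is None.
Of puck_a, puck_b, puck_c, puck_d only 3 to 4 are there at a start; the rules pass over those that are not, and their reading is None.
At some moment in a run one of puck_near, puck_far may be knocked a few centimetres aside while the robot is not near it.
Once in a run the grip may slacken for a moment while it holds something.
It also fails if it takes over 210 s, if anything falls off the work surface, if the arm or the gripper's body presses on something with over 40 N, if the wrist force passes 120 N, or if a joint passes its speed limit or range.

### The arm

A 6-joint arm with a two-finger parallel gripper is mounted at the origin on the work surface; the furniture and walls round the work are solid. World frame = base frame: x ahead of the robot, y to its left, z up, the work surface at z = 0. Lengths are in m, angles in degrees, forces in N, time in s.
With the tool pointing down it reaches from about 0.25 to 0.775 m from the base axis. Payload 4 kg.
Tool frame: the origin (TCP) lies at the very end of the fingers, on their centre line; the grasp point (between the pads) lies 19 mm behind it; z points along the fingers, y is the direction in which the jaws open and shut (so a half turn about z gives the same grasp; the last joint's range is limited). The gripper opens to 85 mm and grips with 20 to 120 N. Pads are 22 mm wide; open, the fingers measure 114 mm over their backs; the gripper's body (76 mm by 85 mm) begins 54 mm behind the grasp point. The pads swing forward as they close: fully open they stand 13 mm farther back than shut.
Start: joints at [-73.402, 4.996, 78.535, -0, 96.463, -5.907], TCP at [0.211, -0.508, 0.231] pointing down, gripper open.
Joint ranges: [-177.83, 177.83], [-43.37, 116.18], [15.69, 146.23], [-61.86, 241.86], [9.47, 152.12], [-147.06, 147.06]. Speed limits (degrees/s): [159.86, 159.86, 180, 180, 180, 180].

### API

Orientations are given as [roll, pitch, yaw] about the fixed x, y, z axes, in that order (R = Rz(yaw) Ry(pitch) Rx(roll)).
In Python, from plant import ctrl, viewer gives the robot as it stands. The module is installed in compiled form; this text tells all that it offers.
- The arm moves only by the tool send_rows, never from a script. Its argument "increments" is a list of rows, each an object of numbers: "hand": the finger opening in mm, from 0 to 85.4; "dx", "dy", "dz": the shift along the tool's x, y, z in units of 0.3 m (1.0 is 0.3 m); "yaw": the turn about the tool's z in units of 60 degrees (1.0 is 60 degrees). In form: [{"hand": .., "dx": .., "dy": .., "dz": .., "yaw": ..}, ...]. A call has 1 to 12 rows; each row is the pose to reach, as a shift and turn from the pose commanded when the call began, along the tool's axes at that moment; what a row does not reach only later rows make up. A row lasts 1/10 s, in which the tool goes at most 50 mm and 8.59 degrees, less where a joint would pass 70% of its speed; a pose out of reach is approached as far as the arm can. A call with a number of a shift or a turn outside -1 to 1 is refused whole. A call with a gripper value outside its range is refused whole. The fingers move at their own pace and stop on an object; "newtons" is the grip in N (left out, the last holds). Time passes only in rows, so rows that repeat a pose let the fingers close. It gives the time, the measured TCP pose, the force and the opening at its end, in the units of the state.
- ctrl.observe(): the state, without advancing time (a new reading comes with each control period).
- viewer.get_image(name): name is "scene" or "top" or "wrist"; returns the picture (384x512x3 uint8, red, green, blue); there is no depth.
- viewer.camera_info(name): a dict with "K" (3x3 intrinsics, pixels), "R" (3x3) and "t" (3): a world point X has camera coordinates R X + t. Camera axes: x right, y down, z forward; pixel columns grow to the right and rows downward; lengths in m; the calibration is good to about 2 mm. A picture is of the moment at which its call begins: read the wrist's pose just before it. camera_info takes no time and is no camera call; for the wrist camera it gives the pose at the moment of the call.
- ctrl.sign_off(): hands the job in, once; it reports no verdict.
Trained networks look in the newest picture that a camera, given by its name, has taken for a name from the list of things; names that differ only in an ending like _2 or _b are one class to them, and where a whole thing is asked for, a point or a joint stands for the part that bears it (a point fixed in the world has none). Each returns a list of dicts, best first, with "p" (0 to 1); they miss things now and then, are a little off and sometimes report something else, mostly with a low value. They report only what shows in the picture. A call takes as long as a camera call. They do not tell look-alikes from the thing itself.
- viewer.search_frame(query, camera): "extent" ([left, top, width, height] in pixels, round what is visible of it).
The state is a dict: "time": time; "q": joint angles; "dq": joint speeds; "tau": joint torques, N m; "tool_pos": TCP position; "ee_rot": TCP orientation; "ft_force": force on the tool from outside, world axes, zero at the start; "moment": the same for the moment, N m; "grip_width": opening from 0.0 (shut) to 1.0 (fully open).
Only numpy, scipy, OpenCV 4.12 (cv2) and the standard library are available. Lean on these libraries where they do the work, as an engineer would, in place of code of your own. Each camera call takes 0.05 s, during which the arm holds its last target. There are 200 camera calls.

## Working session

There is one attempt and no reset: what is moved stays moved. The work goes in short steps, Python scripts to look and compute and a tool call to move; the robot and the scene stay as the last step left them, time stands still between calls to the robot, and variables do not carry over. Pictures are saved under pics/ and viewed, about 12 in all and at most 16, crops included, and the job is handed in when it is done.

Besides the shell and the picture viewer there is one more tool, called after ">>>" as name(argument=value, ...), one argument or row to a line, values as JSON. send_rows: Moves the arm, as the interface text tells. Shifts and turns lie within -1 to 1; 1 stands for 0.3 m of shift or 60 degrees of turn. Its arguments: {"type":"object","properties":{"increments":{"type":"array","items":{"type":"object","properties":{"hand":{"type":"number"},"dx":{"type":"number"},"dy":{"type":"number"},"dz":{"type":"number"},"yaw":{"type":"number"}}}},"newtons":{"type":"number"}},"required":["increments"]}

```bash
mkdir -p pics; cat > h.py <<'E'
import numpy as np, cv2
from plant import ctrl, viewer
def snap(c,name=None,up=1):
    im=viewer.get_image(c)[:,:,::-1].copy()
    if name: cv2.imwrite(f'pics/{name}.png',im)
    return im
def ray(cam,u,v,z,info=None):
    i=info or viewer.camera_info(cam); K,R,t=map(np.array,(i['K'],i['R'],i['t']))
    d=R.T@np.linalg.inv(K)@np.array([u,v,1.]); c=-R.T@t
    return c+d*(z-c[2])/d[2]
def proj(cam,X,info=None):
    i=info or viewer.camera_info(cam); K,R,t=map(np.array,(i['K'],i['R'],i['t']))
    p=K@(R@np.array(X,float)+t); return p[:2]/p[2]
E
python3 - <<'E'
from h import *
a=snap('top');b=snap('scene');w=snap('wrist')
cv2.imwrite('pics/top0.png',cv2.resize(a,(800,600),interpolation=cv2.INTER_CUBIC))
cv2.imwrite('pics/scene0.png',cv2.resize(b,(800,600),interpolation=cv2.INTER_CUBIC))
cv2.imwrite('pics/wrist0.png',w)
s=ctrl.observe();print(s)
for c in('top','scene','wrist'):print(c,viewer.camera_info(c))
for q in('tray','dispenser','dial','dial_grip','index_mark','puck_near','espresso_cup','crisps','tube_floor'):
    for d in viewer.search_frame(q,'top')[:8]:print(q,d)
E
```

```text
{'time': 0.15, 'q': array([-7.34023330e+01,  5.02907128e+00,  7.86044197e+01,  6.18975569e-04,
        9.64619420e+01, -5.90496837e+00]), 'dq': array([ 0.11286634, -0.19196099, -0.27165898,  0.02446   ,  0.07498258,
        0.08277655]), 'tau': array([ 2.32423256e-03, -3.52373636e+01, -3.13678443e+01, -6.50065090e-06,
        8.04920361e-03, -6.28031771e-06]), 'tool_pos': array([ 0.21041041, -0.50775543,  0.23041482]), 'ee_rot': array([-1.79905137e+02, -1.04299154e-02,  2.25026959e+01]), 'ft_force': array([-0.8091666 ,  0.54917562, -0.61036184]), 'moment': array([ 0.01066365, -0.005383  ,  0.02588174]), 'grip_width': 0.995373373280916}
top {'K': array([[465.24231708,   0.        , 257.43679849],
       [  0.        , 465.24231708, 198.70970318],
       [  0.        ,   0.        ,   1.        ]]), 'R': array([[ 0.00475356, -0.99991394, -0.01222776],
       [-0.99851555, -0.00408271, -0.05431418],
       [ 0.05425958,  0.01246779, -0.99844902]]), 't': array([0.00292238, 0.34224486, 1.46538753])}
scene {'K': array([[462.5368763 ,   0.        , 256.90646243],
       [  0.        , 462.5
[... 531 characters left out ...]
  0.31878   ],
       [-0.29512031, -0.1205344 , -0.94782671]]), 't': array([-0.54888607, -0.04203388,  0.38005626])}
tray {'extent': [287.1, 128.4, 71.8, 74.0], 'p': 0.63}
dispenser {'extent': [167.6, 129.5, 52.1, 85.0], 'p': 0.94}
dial {'extent': [180.4, 179.4, 15.0, 18.6], 'p': 0.71}
dial_grip {'extent': [179.9, 178.0, 16.1, 21.0], 'p': 0.67}
index_mark {'extent': [175.7, 178.3, 27.8, 24.8], 'p': 0.75}
puck_near {'extent': [250.3, 164.0, 26.1, 18.6], 'p': 0.78}
crisps {'extent': [148.3, 222.4, 25.9, 16.1], 'p': 0.86}
crisps {'extent': [298.7, 169.4, 22.6, 22.3], 'p': 0.32}
crisps {'extent': [341.5, 212.0, 27.9, 21.7], 'p': 0.19}
tube_floor {'extent': [166.3, 130.3, 52.1, 80.7], 'p': 0.82}
```

View pics/top0.png

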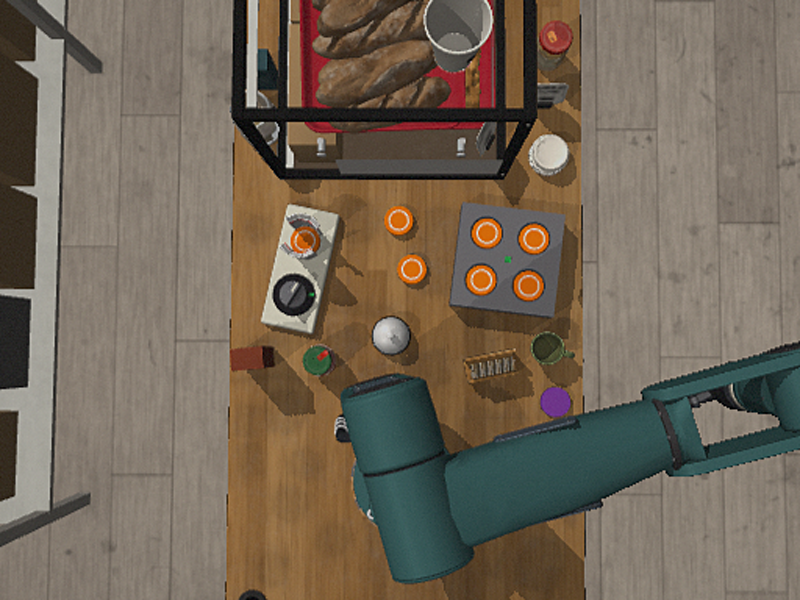

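View pics/scene0.png

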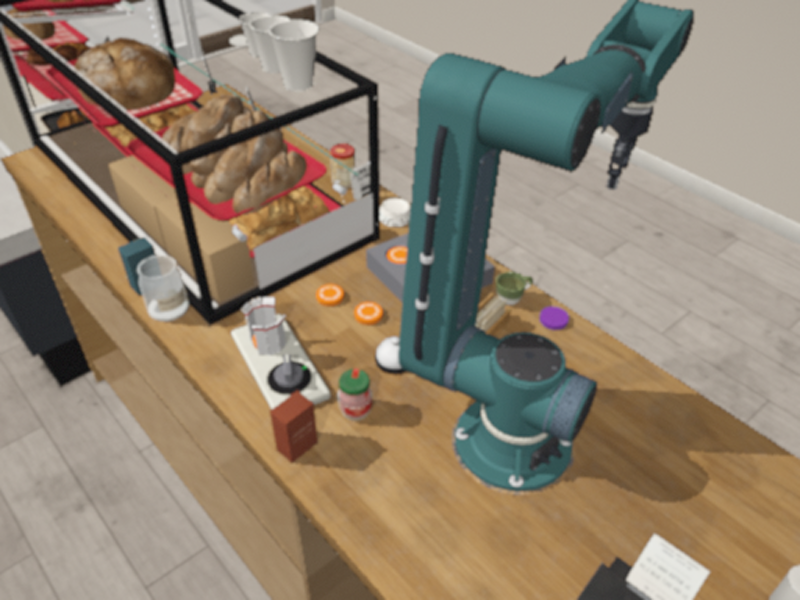

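Top view (800x600): tray with four orange pucks at about (508,260), loose pucks at (399,221) and (412,269), the dispenser at (302,270) with its tube at (303,238) and dial at (294,295), and the green mark at (312,294). The cup is at (549,348) and the crisps at (252,358). There are two loose pucks, so two tray pucks are needed.

```bash
python3 - <<'E'
from h import *
im=cv2.imread('pics/top0.png'); s=512/800
hsv=cv2.cvtColor(im,cv2.COLOR_BGR2HSV)
m=cv2.inRange(hsv,(5,170,140),(18,255,255)); m=cv2.morphologyEx(m,cv2.MORPH_CLOSE,np.ones((9,9)))
for c in cv2.findContours(m,0,1)[0]:
    if cv2.contourArea(c)<250: continue
    (u,v),(w,h),a=cv2.minAreaRect(c); 
    if v<180: continue
    M=cv2.moments(c);u,v=M['m10']/M['m00'],M['m01']/M['m00']
    z=.049 if u>440 else (.034 if u<350 else .014)
    print('puck',(round(u),round(v)),(round(w),round(h)),ray('top',(u+.5)*s-.5,(v+.5)*s-.5,z).round(4))
# base plate
m=cv2.inRange(hsv,(0,0,150),(179,60,255)); m[:, :250]=0;m[:,350:]=0;m[:190]=0;m[345:]=0
m=cv2.morphologyEx(m,cv2.MORPH_CLOSE,np.ones((15,15)))
c=max(cv2.findContours(m,0,1)[0],key=cv2.contourArea)
b=cv2.boxPoints(cv2.minAreaRect(c));print(b)
P=[ray('top',(u+.5)*s-.5,(v+.5)*s-.5,.02)[:2] for u,v in b];print(np.array(P).round(4),np.mean(P,0),[np.linalg.norm(P[i]-P[i-1]) for i in range(4)])
m=cv2.inRange(hsv,(100,20,60),(140,90,140));m[:, :430]=0;m[:,580:]=0;m[:190]=0;m[330:]=0
m=cv2.morphologyEx(m,cv2.MORPH_CLOSE,np.ones((5,5)))
c=max(cv2.findContours(m,0,1)[0],key=cv2.contourArea);b=cv2.boxPoints(cv2.minAreaRect(c))
P=[ray('top',(u+.5)*s-.5,(v+.5)*s-.5,.05)[:2] for u,v in b];print('tray',b,np.array(P).round(4),np.mean(P,0),[np.linalg.norm(P[i]-P[i-1]) for i in range(4)])
for n,u,v,z in(('dial',294,294,.061),('mark',312,294,.026),('cup',549,348,.05),('crisps',252,358,.11)):print(n,ray('top',u*s,v*s,z).round(3))
E
```

```text
puck (528, 285) (29, 29) [ 0.3912 -0.2437  0.049 ]
puck (481, 280) (28, 29) [ 0.4021 -0.1502  0.049 ]
puck (411, 269) (28, 29) [ 0.4278 -0.0128  0.014 ]
puck (300, 239) (20, 27) [0.4847 0.2102 0.034 ]
puck (533, 239) (28, 30) [ 0.4844 -0.2547  0.049 ]
puck (486, 233) (28, 29) [ 0.4956 -0.1616  0.049 ]
puck (398, 220) (28, 28) [0.5272 0.0143 0.014 ]
[[260.14642 321.1204 ]
 [287.2     202.59999]
 [337.84393 214.16   ]
 [310.79034 332.68042]]
[[0.3196 0.2914]
 [0.5611 0.24  ]
 [0.5376 0.1366]
 [0.2967 0.1888]] [0.42872391 0.21421288] [np.float64(0.10511025047326163), np.float64(0.24692320878260288), np.float64(0.10600684508463935), np.float64(0.24648868463915619)]
tray [[463. 262.]
 [498. 262.]
 [498. 297.]
 [463. 297.]] [[ 0.4371 -0.1152]
 [ 0.4373 -0.1843]
 [ 0.368  -0.1842]
 [ 0.3677 -0.1152]] [ 0.40252044 -0.14974743] [np.float64(0.06939728477526158), np.float64(0.06911670306939828), np.float64(0.06935717173802848), np.float64(0.06893591830064134)]
dial [0.371 0.216 0.061]
mark [0.374 0.186 0.026]
cup [ 0.267 -0.284  0.05 ]
crisps [0.246 0.286 0.11 ]
```

```bash
cat >> h.py <<'E'
def go(x,y,z,psi,o=None):
    o=o or ctrl.observe(); p=np.array(o['tool_pos']); a=np.radians(o['ee_rot'][2])
    d=np.array([x,y,z])-p
    tx=np.array([np.cos(a),np.sin(a)]);ty=np.array([np.sin(a),-np.cos(a)])
    y_=(o['ee_rot'][2]-psi+180)%360-180
    print('at',p.round(4),o['ee_rot'].round(2),'t',round(o['time'],1),'F',o['ft_force'].round(1),'w',round(o['grip_width']*85.4,1))
    print('dx %.4f dy %.4f dz %.4f yaw %.4f'%(d[:2]@tx/.3,d[:2]@ty/.3,-d[2]/.3,y_/60))
E
python3 -c "
from h import *
go(.33,-.3,.26,90);go(.40,-.2,.26,90)"
```

```text
at [ 0.2105 -0.5081  0.2314] [179.99  -0.    22.5 ] t 0.6 F [-0.4  0.  -0.7] w 85.4
dx 0.6335 dy -0.4886 dz -0.0955 yaw -1.1250
at [ 0.2105 -0.5081  0.2314] [179.99  -0.    22.5 ] t 0.6 F [-0.4  0.  -0.7] w 85.4
dx 0.9767 dy -0.7072 dz -0.0955 yaw -1.1250
```

>>> send_rows(
  increments=[
    {"dx": 0.15,"dy": -0.11,"dz": -0.03,"yaw": -0.14,"hand": 0},
    {"dx": 0.3,"dy": -0.22,"dz": -0.06,"yaw": -0.28,"hand": 0},
    {"dx": 0.45,"dy": -0.33,"dz": -0.1,"yaw": -0.42,"hand": 0},
    {"dx": 0.6,"dy": -0.44,"dz": -0.1,"yaw": -0.56,"hand": 0},
    {"dx": 0.75,"dy": -0.55,"dz": -0.1,"yaw": -0.7,"hand": 0},
    {"dx": 0.9,"dy": -0.66,"dz": -0.1,"yaw": -0.84,"hand": 0},
    {"dx": 0.98,"dy": -0.71,"dz": -0.1,"yaw": -0.98,"hand": 0},
    {"dx": 0.98,"dy": -0.71,"dz": -0.1,"yaw": -1.0,"hand": 0},
    {"dx": 0.98,"dy": -0.71,"dz": -0.1,"yaw": -1.0,"hand": 0},
    {"dx": 0.98,"dy": -0.71,"dz": -0.1,"yaw": -1.0,"hand": 0},
  ],
)

```text
time: 1.6
tool_pos: [0.4005, -0.199, 0.2614]
ee_rot: [-180.0, 0.0, 82.5]
ft_force: [-0.1, -0.6, -0.6]
grip_width: -0.001
```

```bash
python3 -c "
from h import *
go(.42,-.12,.27,167.8)"
```

```text
at [ 0.4005 -0.199   0.2614] [-1.7999e+02  5.0000e-02  8.2510e+01] t 1.6 F [-0.1 -0.6 -0.6] w -0.1
dx 0.2696 dy 0.0302 dz -0.0287 yaw -1.4215
```

>>> send_rows(
  increments=[
    {"dx": 0.27,"dy": 0.03,"dz": -0.03,"yaw": -1},
    {"dx": 0.27,"dy": 0.03,"dz": -0.03,"yaw": -1},
    {"dx": 0.27,"dy": 0.03,"dz": -0.03,"yaw": -1},
    {"dx": 0.27,"dy": 0.03,"dz": -0.03,"yaw": -1},
    {"dx": 0.27,"dy": 0.03,"dz": -0.03,"yaw": -1},
    {"dx": 0.27,"dy": 0.03,"dz": -0.03,"yaw": -1},
    {"dx": 0.27,"dy": 0.03,"dz": -0.03,"yaw": -1},
    {"dx": 0.27,"dy": 0.03,"dz": -0.03,"yaw": -1},
  ],
)

```text
validation failed for argument at $.in...
```

>>> send_rows(
  increments=[
    {"yaw": -0.42},
    {"yaw": -0.42},
    {"yaw": -0.42},
    {"yaw": -0.42},
    {"yaw": -0.42},
    {"yaw": -0.42},
  ],
)

```text
validation failed for argument at $.in...
```

```bash
python3 - <<'E'
from h import *
go(.4956,-.1616,.07,167.8)
i=viewer.camera_info('wrist');im=snap('wrist','w1')
for n,X in dict(a=(.4956,-.1616,.049),b=(.4844,-.2547,.049),c=(.4021,-.1502,.049),d=(.3912,-.2437,.049),n=(.4278,-.0128,.014),f=(.5272,.0143,.014)).items():
    u,v=proj('wrist',X,i);print(n,u.round(),v.round())
    cv2.drawMarker(im,(int(u),int(v)),(255,0,0))
cv2.imwrite('pics/w1m.png',im)
E
```

```text
at [ 0.4005 -0.199   0.2614] [-1.7999e+02  5.0000e-02  8.2510e+01] t 1.6 F [-0.1 -0.6 -0.6] w -0.1
dx 0.1649 dy 0.2982 dz 0.6379 yaw -1.4215
a 333.0 121.0
b 328.0 196.0
c 254.0 122.0
d 255.0 197.0
n 260.0 -6.0
f 347.0 -48.0
```

View pics/w1m.png

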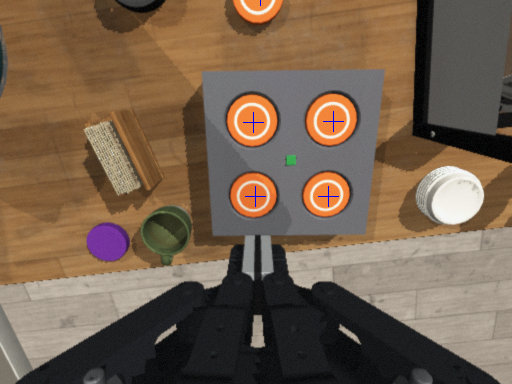

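The wrist view shows all four tray pucks with my projected marks on their centres, (333,121), (328,196), (254,122) and (255,197). The well positions hold to about 2 mm. The rows were refused, probably because "hand" is needed in each one.

>>> send_rows(
  increments=[
    {"dx": 0.27,"dy": 0.03,"dz": -0.03,"yaw": -1,"hand": 0},
    {"dx": 0.27,"dy": 0.03,"dz": -0.03,"yaw": -1,"hand": 0},
    {"dx": 0.27,"dy": 0.03,"dz": -0.03,"yaw": -1,"hand": 0},
    {"dx": 0.27,"dy": 0.03,"dz": -0.03,"yaw": -1,"hand": 0},
    {"dx": 0.27,"dy": 0.03,"dz": -0.03,"yaw": -1,"hand": 0},
    {"dx": 0.27,"dy": 0.03,"dz": -0.03,"yaw": -1,"hand": 0},
    {"dx": 0.27,"dy": 0.03,"dz": -0.03,"yaw": -1,"hand": 0},
    {"dx": 0.27,"dy": 0.03,"dz": -0.03,"yaw": -1,"hand": 0},
  ],
)

```text
time: 2.45
tool_pos: [0.4197, -0.1212, 0.2702]
ee_rot: [-180.0, 0.0, 142.3]
ft_force: [0.1, 0.2, 0.5]
grip_width: -0.0
```

>>> send_rows(
  increments=[
    {"dx": 0,"dy": 0,"dz": 0,"yaw": -0.42,"hand": 0},
    {"dx": 0,"dy": 0,"dz": 0,"yaw": -0.42,"hand": 0},
    {"dx": 0,"dy": 0,"dz": 0,"yaw": -0.42,"hand": 0},
    {"dx": 0,"dy": 0,"dz": 0,"yaw": -0.42,"hand": 0},
    {"dx": 0,"dy": 0,"dz": 0,"yaw": -0.42,"hand": 0},
  ],
)

```text
time: 2.95
tool_pos: [0.4199, -0.1203, 0.2703]
ee_rot: [-180.0, -0.0, 167.4]
ft_force: [0.5, -0.5, -0.6]
grip_width: 0.003
```

```bash
python3 - <<'E'
from h import *
go(.4956,-.1616,.07,167.8)
i=viewer.camera_info('wrist');im=snap('wrist','w2')
np.save('w2.npy',i,allow_pickle=True)
hsv=cv2.cvtColor(im,cv2.COLOR_BGR2HSV)
m=cv2.inRange(hsv,(5,150,120),(18,255,255)); m=cv2.morphologyEx(m,cv2.MORPH_CLOSE,np.ones((7,7)))
for c in cv2.findContours(m,0,1)[0]:
    if cv2.contourArea(c)<250: continue
    x,y,w,h=cv2.boundingRect(c); (u,v),_,_=cv2.fitEllipse(cv2.convexHull(c))
    print((round(u),round(v)),(w,h),ray('wrist',u,v,.049,i).round(4),ray('wrist',u,v,.014,i).round(4))
E
```

```text
at [ 0.4199 -0.1203  0.2703] [-1.7999e+02 -1.0000e-02  1.6736e+02] t 3.0 F [ 0.5 -0.5 -0.6] w 0.2
dx -0.2763 dy -0.0790 dz 0.6675 yaw -0.0074
(173, 224) (44, 41) [ 0.4802 -0.2519  0.049 ] [ 0.4938 -0.2663  0.014 ]
(423, 220) (29, 33) [0.5477 0.0814 0.049 ] [0.5677 0.0991 0.014 ]
(241, 218) (44, 41) [ 0.4913 -0.1592  0.049 ] [ 0.5059 -0.1646  0.014 ]
(355, 213) (58, 65) [ 0.5183 -0.0079  0.049 ] [0.5355 0.0012 0.014 ]
(504, 152) (25, 36) [0.4753 0.1831 0.049 ] [0.4884 0.2105 0.014 ]
(158, 157) (48, 47) [ 0.3878 -0.2408  0.049 ] [ 0.3925 -0.2541  0.014 ]
(232, 150) (48, 48) [ 0.3987 -0.148   0.049 ] [ 0.4044 -0.1525  0.014 ]
(336, 137) (44, 56) [ 0.4119 -0.0185  0.049 ] [ 0.4188 -0.0105  0.014 ]
(398, 112) (63, 69) [0.3977 0.0573 0.049 ] [0.4033 0.0726 0.014 ]
(315, 57) (36, 93) [ 0.3165 -0.0304  0.049 ] [ 0.3143 -0.0235  0.014 ]
(182, 34) (92, 79) [ 0.2616 -0.171   0.049 ] [ 0.2541 -0.1776  0.014 ]
```

>>> send_rows(
  increments=[
    {"dx": -0.27,"dy": -0.08,"dz": 0.2,"yaw": 0,"hand": 0},
    {"dx": -0.27,"dy": -0.08,"dz": 0.4,"yaw": 0,"hand": 0},
    {"dx": -0.27,"dy": -0.08,"dz": 0.6,"yaw": 0,"hand": 0},
    {"dx": -0.27,"dy": -0.08,"dz": 0.66,"yaw": 0,"hand": 0},
    {"dx": -0.27,"dy": -0.08,"dz": 0.7,"yaw": 0,"hand": 0},
    {"dx": -0.27,"dy": -0.08,"dz": 0.73,"yaw": 0,"hand": 0},
    {"dx": -0.27,"dy": -0.08,"dz": 0.745,"yaw": 0,"hand": 0},
    {"dx": -0.27,"dy": -0.08,"dz": 0.755,"yaw": 0,"hand": 0},
    {"dx": -0.27,"dy": -0.08,"dz": 0.757,"yaw": 0,"hand": 0},
  ],
)

```text
time: 3.9
tool_pos: [0.4936, -0.1604, 0.0458]
ee_rot: [-180.0, -0.1, 167.6]
ft_force: [-5.8, 3.0, 11.4]
grip_width: -0.0
```

>>> send_rows(
  increments=[
    {"dx": 0,"dy": 0,"dz": 0.006,"yaw": 0,"hand": 0},
    {"dx": 0,"dy": 0,"dz": 0.006,"yaw": 0,"hand": 0},
    {"dx": 0,"dy": 0,"dz": 0.006,"yaw": 0,"hand": 0},
  ],
)

```text
time: 4.2
tool_pos: [0.4942, -0.1606, 0.0448]
ee_rot: [-180.0, 0.0, 167.6]
ft_force: [-5.3, 2.3, 9.2]
grip_width: -0.0
```

>>> send_rows(
  increments=[
    {"dx": 0,"dy": 0,"dz": -0.1,"yaw": 0,"hand": 0},
    {"dx": 0,"dy": 0,"dz": -0.25,"yaw": 0,"hand": 70},
    {"dx": 0,"dy": 0,"dz": -0.4,"yaw": 0,"hand": 70},
    {"dx": 0.0,"dy": 0,"dz": -0.4,"yaw": 0,"hand": 70},
    {"dx": 0,"dy": 0,"dz": -0.4,"yaw": 0,"hand": 70},
  ],
)

```text
time: 4.7
tool_pos: [0.4952, -0.161, 0.1645]
ee_rot: [-179.9, 0.3, 167.6]
ft_force: [-0.1, -0.2, -0.3]
grip_width: 0.683
```

```bash
python3 - <<'E'
from h import *
go(.493,-.160,.056,167.8)
print(viewer.camera_info('wrist'))
i=viewer.camera_info('wrist');im=snap('wrist','w3')
u,v=proj('wrist',(.493,-.160,.073),i);cv2.drawMarker(im,(int(u),int(v)),(255,0,0));cv2.imwrite('pics/w3.png',im)
E
```

```text
at [ 0.4952 -0.161   0.1645] [-179.93    0.31  167.6 ] t 4.7 F [-0.1 -0.2 -0.3] w 58.3
dx 0.0080 dy 0.0016 dz 0.3617 yaw -0.0033
{'K': array([[293.15236067,   0.        , 257.31298126],
       [  0.        , 293.15236067, 190.81353518],
       [  0.        ,   0.        ,   1.        ]]), 'R': array([[ 0.21392931,  0.97684819, -0.0013652 ],
       [ 0.92453538, -0.20202121,  0.32314357],
       [ 0.31538641, -0.07039206, -0.94634897]]), 't': array([ 0.05135736, -0.51072647,  0.14909851])}
```

View pics/w3.png

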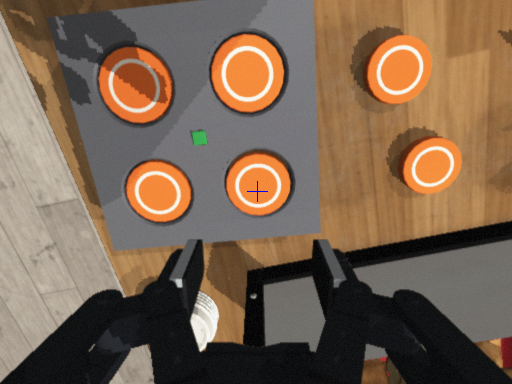

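```bash
cat >> h.py <<'E'
def pucks(im,info,zs,cam='wrist',amin=600):
    hsv=cv2.cvtColor(im,cv2.COLOR_BGR2HSV)
    m=cv2.inRange(hsv,(4,170,60),(18,255,255)); m=cv2.morphologyEx(m,cv2.MORPH_CLOSE,np.ones((9,9)))
    for c in cv2.findContours(m,0,1)[0]:
        if cv2.contourArea(c)<amin: continue
        (u,v),ax,_=cv2.fitEllipse(cv2.convexHull(c))
        K=np.array(info['K']);R=np.array(info['R'])
        print((round(u),round(v)),np.round(ax,1),*[ray(cam,u,v,z,info)[:2].round(4) for z in zs])
E
python3 - <<'E'
from h import *
i=viewer.camera_info('wrist');im=snap('wrist')
pucks(im,i,(.049,.073,.014))
for z in (.049,.073):print(proj('wrist',(.4945,-.1605,z),i))
E
```

```text
(157, 193) [60.2 67. ] [ 0.4801 -0.2516] [ 0.4739 -0.2413] [ 0.4893 -0.2665]
(258, 185) [63.8 65. ] [ 0.4924 -0.1598] [ 0.485  -0.1582] [ 0.5032 -0.1621]
(430, 166) [56.5 65.1] [ 0.5079 -0.0058] [ 0.4991 -0.0186] [0.5209 0.013 ]
(134, 86) [70.7 80.6] [ 0.3879 -0.2403] [ 0.3903 -0.2312] [ 0.3843 -0.2537]
(397, 71) [63.9 74.4] [ 0.4221 -0.029 ] [ 0.4213 -0.0396] [ 0.4233 -0.0134]
(247, 75) [73.4 78.7] [ 0.3987 -0.1483] [ 0.4001 -0.1478] [ 0.3967 -0.1491]
[257.25231407 187.48585832]
[257.23264546 196.3203468 ]
```

>>> send_rows(
  increments=[
    {"dx": 0,"dy": 0,"dz": 0.15,"yaw": 0,"hand": 0},
    {"dx": 0,"dy": 0,"dz": 0.3,"yaw": 0,"hand": 0},
    {"dx": 0,"dy": 0,"dz": 0.33,"yaw": 0,"hand": 0},
    {"dx": 0,"dy": 0,"dz": 0.33,"yaw": 0,"hand": 0},
    {"dx": 0,"dy": 0,"dz": 0.36,"yaw": 0,"hand": 0},
    {"dx": 0,"dy": 0,"dz": 0.38,"yaw": 0,"hand": 0},
    {"dx": 0,"dy": 0,"dz": 0.4,"yaw": 0,"hand": 0},
    {"dx": 0,"dy": 0,"dz": 0.41,"yaw": 0,"hand": 0},
    {"dx": 0,"dy": 0,"dz": 0.41,"yaw": 0,"hand": 0},
  ],
)

```text
time: 5.7
tool_pos: [0.4958, -0.1611, 0.042]
ee_rot: [-179.9, 0.3, 167.7]
ft_force: [-3.0, 1.6, 10.0]
grip_width: 0.001
```

>>> send_rows(
  increments=[
    {"dx": 0,"dy": 0,"dz": 0.012,"yaw": 0,"hand": 0},
    {"dx": 0,"dy": 0,"dz": 0.012,"yaw": 0,"hand": 0},
    {"dx": 0,"dy": 0,"dz": 0.012,"yaw": 0,"hand": 0},
  ],
)

```text
time: 6.0
tool_pos: [0.4959, -0.1612, 0.0416]
ee_rot: [-179.9, 0.3, 167.7]
ft_force: [-8.8, 4.0, 24.7]
grip_width: 0.001
```

>>> send_rows(
  increments=[
    {"dx": 0,"dy": 0,"dz": -0.1,"yaw": 0,"hand": 0},
    {"dx": 0,"dy": 0,"dz": -0.25,"yaw": 0,"hand": 75},
    {"dx": 0,"dy": 0,"dz": -0.4,"yaw": 0,"hand": 75},
    {"dx": 0.0,"dy": 0,"dz": -0.4,"yaw": 0,"hand": 75},
    {"dx": 0,"dy": 0,"dz": -0.4,"yaw": 0,"hand": 75},
    {"dx": 0,"dy": 0,"dz": -0.4,"yaw": 0,"hand": 75},
  ],
)

```text
time: 6.6
tool_pos: [0.4936, -0.1602, 0.1539]
ee_rot: [180.0, -0.1, 167.7]
ft_force: [-0.5, 0.3, -1.6]
grip_width: 0.845
```

```bash
python3 - <<'E'
from h import *
i=viewer.camera_info('wrist');im=snap('wrist','w4')
pucks(im,i,(.049,.073,.014))
go(.494,-.1605,.055,167.8)
E
```

```text
(154, 197) [61.8 69. ] [ 0.4801 -0.2515] [ 0.4736 -0.241 ] [ 0.4895 -0.267 ]
(257, 197) [71.1 72.2] [ 0.5001 -0.1616] [ 0.4916 -0.1597] [ 0.5123 -0.1642]
(434, 169) [57.7 67.2] [ 0.5074 -0.0064] [ 0.4983 -0.0196] [0.5207 0.0129]
(130, 87) [72.7 83.4] [ 0.3878 -0.2403] [ 0.3903 -0.2308] [ 0.3842 -0.2541]
(401, 72) [65.6 76.6] [ 0.422  -0.0295] [ 0.4212 -0.0404] [ 0.4232 -0.0135]
(246, 75) [75.6 81.1] [ 0.3987 -0.1483] [ 0.4002 -0.1477] [ 0.3967 -0.1491]
at [ 0.4933 -0.16    0.1532] [ 1.7997e+02 -1.6000e-01  1.6770e+02] t 6.7 F [ 0.5  0.1 -0.4] w 75.0
dx -0.0028 dy -0.0011 dz 0.3273 yaw -0.0016
```

>>> send_rows(
  increments=[
    {"dx": 0,"dy": 0,"dz": 0.15,"yaw": 0,"hand": 75},
    {"dx": 0,"dy": 0,"dz": 0.28,"yaw": 0,"hand": 75},
    {"dx": 0,"dy": 0,"dz": 0.325,"yaw": 0,"hand": 75},
    {"dx": 0,"dy": 0,"dz": 0.325,"yaw": 0,"hand": 75},
    {"dx": 0,"dy": 0,"dz": 0.325,"yaw": 0,"hand": 50},
    {"dx": 0,"dy": 0,"dz": 0.325,"yaw": 0,"hand": 50},
    {"dx": 0,"dy": 0,"dz": 0.325,"yaw": 0,"hand": 50},
    {"dx": 0,"dy": 0,"dz": 0.325,"yaw": 0,"hand": 50},
  ],
  newtons=40,
)

```text
time: 7.45
tool_pos: [0.4952, -0.1609, 0.0589]
ee_rot: [-180.0, 0.2, 167.7]
ft_force: [0.6, -0.9, 1.2]
grip_width: 0.683
```

>>> send_rows(
  increments=[
    {"dx": 0,"dy": 0,"dz": -0.1,"yaw": 0,"hand": 50},
    {"dx": 0,"dy": 0,"dz": -0.25,"yaw": 0,"hand": 50},
    {"dx": 0,"dy": 0,"dz": -0.4,"yaw": 0,"hand": 50},
    {"dx": 0,"dy": 0,"dz": -0.53,"yaw": 0,"hand": 50},
    {"dx": 0,"dy": 0,"dz": -0.6,"yaw": 0,"hand": 50},
    {"dx": 0,"dy": 0,"dz": -0.6,"yaw": 0,"hand": 50},
  ],
)

```text
time: 8.05
tool_pos: [0.496, -0.1612, 0.2427]
ee_rot: [-179.9, 0.6, 167.7]
ft_force: [0.2, -0.3, 0.2]
grip_width: 0.679
```

```bash
python3 - <<'E'
from h import *
i=viewer.camera_info('wrist');im=snap('wrist','w5')
pucks(im,i,(.049,.014,.25))
go(.43,.10,.28,167.8)
E
```

```text
(257, 256) [110.6 116.5] [ 0.6165 -0.1877] [ 0.6376 -0.1924] [ 0.4952 -0.1608]
(180, 168) [48.4 52.6] [ 0.4805 -0.2519] [ 0.4874 -0.2633] [ 0.4408 -0.1865]
(396, 149) [45.8 51.3] [ 0.5113 -0.0012] [0.5215 0.0136] [ 0.4531 -0.0863]
(164, 84) [54.7 61.1] [ 0.3879 -0.2407] [ 0.3852 -0.2509] [ 0.4038 -0.182 ]
(250, 75) [56.2 60.2] [ 0.3989 -0.1484] [ 0.3972 -0.149 ] [ 0.4081 -0.1451]
(368, 72) [50.6 57.4] [ 0.4226 -0.0252] [ 0.4234 -0.0129] [ 0.4176 -0.0958]
at [ 0.4949 -0.1607  0.2395] [-179.94    0.27  167.71] t 8.1 F [-0.5  0.7 -1.2] w 58.2
dx 0.3965 dy 0.8031 dz -0.1351 yaw -0.0015
```

>>> send_rows(
  increments=[
    {"dx": 0.13,"dy": 0.0,"dz": -0.13,"yaw": 0,"hand": 50},
    {"dx": 0.26,"dy": 0.1,"dz": -0.13,"yaw": 0,"hand": 50},
    {"dx": 0.4,"dy": 0.2,"dz": -0.13,"yaw": 0,"hand": 50},
    {"dx": 0.4,"dy": 0.35,"dz": -0.13,"yaw": 0,"hand": 50},
    {"dx": 0.4,"dy": 0.5,"dz": -0.13,"yaw": 0,"hand": 50},
    {"dx": 0.4,"dy": 0.65,"dz": -0.13,"yaw": 0,"hand": 50},
    {"dx": 0.4,"dy": 0.8,"dz": -0.13,"yaw": 0,"hand": 50},
    {"dx": 0.4,"dy": 0.95,"dz": -0.13,"yaw": 0,"hand": 50},
    {"dx": 0.4,"dy": 0.95,"dz": -0.13,"yaw": 0,"hand": 50},
    {"dx": 0.4,"dy": 0.95,"dz": -0.13,"yaw": 0,"hand": 50},
    {"dx": 0.4,"dy": 0.95,"dz": -0.13,"yaw": 0,"hand": 50},
  ],
)

```text
time: 9.2
tool_pos: [0.437, 0.1428, 0.2748]
ee_rot: [-179.9, -0.1, 167.7]
ft_force: [0.3, -0.7, -0.2]
grip_width: 0.682
```

```bash
python3 - <<'E'
from h import *
go(.487,.203,.2,167.8)
i=viewer.camera_info('wrist');im=snap('wrist','w6');np.save('i6.npy',i)
c,s=np.cos(np.radians(-12.2)),np.sin(np.radians(-12.2))
for d in (-.063,.063):
  u,v=proj('wrist',(.4287+d*c,.2142+d*s,.02 if d>0 else .061),i);print(d,u,v)
cv2.imwrite('pics/w6b.png',cv2.resize(im,(800,600),interpolation=cv2.INTER_CUBIC))
pucks(im,i,(.034,.014))
E
```

```text
at [0.437  0.1428 0.2748] [-1.7990e+02 -1.3000e-01  1.6766e+02] t 9.2 F [ 0.3 -0.7 -0.2] w 58.3
dx -0.1198 dy 0.2317 dz 0.2493 yaw -0.0024
-0.063 316.66999858230815 89.25727601687927
0.063 305.6243872561351 183.80435167148968
(243, 249) [110.2 153.5] [0.5659 0.0932] [0.5768 0.0897]
(307, 180) [35.6 43.7] [0.4803 0.2024] [0.4868 0.2046]
(35, 179) [40.1 50.9] [ 0.4008 -0.1589] [ 0.4031 -0.1756]
(151, 168) [41.6 44.9] [ 4.198e-01 -2.000e-04] [ 0.423  -0.0086]
```

View pics/w6b.png

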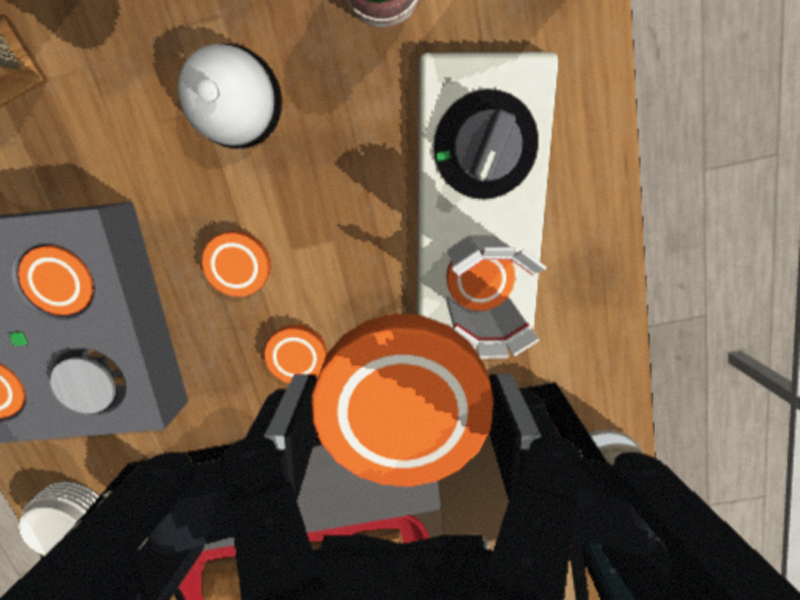

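Wrist view (800x600): puck a is held flat at (404,405). puck_low is in the tube at (481,279), the dial is at (487,144) with its white line pointing down-left, and the green mark is at (443,156). Loose pucks are at (235,265) and (295,355), and well a is empty with its plate up.

```bash
python3 - <<'E'
from h import *
go(.4836,.202,.12,167.8)
go(.4836,.202,.036,167.8)
E
```

```text
at [0.4372 0.1425 0.2753] [-1.7993e+02 -9.0000e-02  1.6761e+02] t 9.2 F [-0.2  0.  -1.3] w 58.3
dx -0.1085 dy 0.2270 dz 0.5175 yaw -0.0032
at [0.4372 0.1425 0.2753] [-1.7993e+02 -9.0000e-02  1.6761e+02] t 9.2 F [-0.2  0.  -1.3] w 58.3
dx -0.1085 dy 0.2270 dz 0.7975 yaw -0.0032
```

>>> send_rows(
  increments=[
    {"dx": -0.108,"dy": 0.15,"dz": 0,"yaw": 0,"hand": 50},
    {"dx": -0.108,"dy": 0.227,"dz": 0.1,"yaw": 0,"hand": 50},
    {"dx": -0.108,"dy": 0.227,"dz": 0.25,"yaw": 0,"hand": 50},
    {"dx": -0.108,"dy": 0.227,"dz": 0.4,"yaw": 0,"hand": 50},
    {"dx": -0.108,"dy": 0.227,"dz": 0.48,"yaw": 0,"hand": 50},
    {"dx": -0.108,"dy": 0.227,"dz": 0.52,"yaw": 0,"hand": 50},
    {"dx": -0.108,"dy": 0.227,"dz": 0.52,"yaw": 0,"hand": 50},
    {"dx": -0.108,"dy": 0.227,"dz": 0.52,"yaw": 0,"hand": 50},
  ],
)

```text
time: 10.05
tool_pos: [0.4849, 0.2029, 0.122]
ee_rot: [179.9, 0.2, 167.6]
ft_force: [0.6, -0.1, -1.2]
grip_width: 0.68
```

>>> send_rows(
  increments=[
    {"dx": 0,"dy": 0,"dz": 0.03,"yaw": 0,"hand": 50},
    {"dx": 0,"dy": 0,"dz": 0.06,"yaw": 0,"hand": 50},
    {"dx": 0,"dy": 0,"dz": 0.09,"yaw": 0,"hand": 50},
    {"dx": 0,"dy": 0,"dz": 0.11,"yaw": 0,"hand": 50},
    {"dx": 0,"dy": 0,"dz": 0.11,"yaw": 0,"hand": 50},
    {"dx": 0,"dy": 0,"dz": 0.11,"yaw": 0,"hand": 50},
  ],
)

```text
time: 10.65
tool_pos: [0.4834, 0.2035, 0.0885]
ee_rot: [180.0, -0.0, 167.7]
ft_force: [-4.5, -1.2, 7.5]
grip_width: 0.68
```

>>> send_rows(
  increments=[
    {"dx": 0.01,"dy": 0,"dz": -0.02,"yaw": 0,"hand": 50},
    {"dx": 0.01,"dy": 0,"dz": -0.02,"yaw": 0,"hand": 50},
    {"dx": 0.01,"dy": 0,"dz": 0.01,"yaw": 0,"hand": 50},
    {"dx": 0.01,"dy": 0,"dz": 0.02,"yaw": 0,"hand": 50},
    {"dx": 0.01,"dy": 0,"dz": 0.02,"yaw": 0,"hand": 50},
  ],
)

```text
time: 11.15
tool_pos: [0.4808, 0.2039, 0.0818]
ee_rot: [-180.0, 0.0, 167.7]
ft_force: [-3.5, -0.7, -0.4]
grip_width: 0.68
```

>>> send_rows(
  increments=[
    {"dx": 0.005,"dy": 0,"dz": 0.01,"yaw": 0,"hand": 50},
    {"dx": 0.005,"dy": 0,"dz": 0.03,"yaw": 0,"hand": 50},
    {"dx": 0.005,"dy": 0,"dz": 0.05,"yaw": 0,"hand": 50},
    {"dx": 0.005,"dy": 0,"dz": 0.07,"yaw": 0,"hand": 50},
    {"dx": 0.005,"dy": 0,"dz": 0.07,"yaw": 0,"hand": 50},
  ],
)

```text
time: 11.65
tool_pos: [0.4783, 0.2038, 0.0584]
ee_rot: [-179.9, -0.2, 167.7]
ft_force: [-0.2, 0.1, -0.7]
grip_width: 0.683
```

>>> send_rows(
  increments=[
    {"dx": 0,"dy": 0,"dz": 0.02,"yaw": 0,"hand": 50},
    {"dx": 0,"dy": 0,"dz": 0.04,"yaw": 0,"hand": 50},
    {"dx": 0,"dy": 0,"dz": 0.06,"yaw": 0,"hand": 50},
    {"dx": 0,"dy": 0,"dz": 0.072,"yaw": 0,"hand": 50},
    {"dx": 0,"dy": 0,"dz": 0.072,"yaw": 0,"hand": 50},
    {"dx": 0,"dy": 0,"dz": 0.072,"yaw": 0,"hand": 50},
  ],
)

```text
time: 12.25
tool_pos: [0.4794, 0.2042, 0.0387]
ee_rot: [-180.0, 0.0, 167.7]
ft_force: [-0.4, -0.1, -0.6]
grip_width: 0.682
```

>>> send_rows(
  increments=[
    {"dx": 0,"dy": 0,"dz": 0.0,"yaw": 0,"hand": 68},
    {"dx": 0,"dy": 0,"dz": 0.0,"yaw": 0,"hand": 68},
    {"dx": 0,"dy": 0,"dz": 0.0,"yaw": 0,"hand": 68},
    {"dx": 0,"dy": 0,"dz": -0.03,"yaw": 0,"hand": 68},
    {"dx": 0,"dy": 0,"dz": -0.1,"yaw": 0,"hand": 68},
    {"dx": 0,"dy": 0,"dz": -0.25,"yaw": 0,"hand": 68},
    {"dx": 0,"dy": 0,"dz": -0.4,"yaw": 0,"hand": 68},
    {"dx": 0,"dy": 0,"dz": -0.5,"yaw": 0,"hand": 68},
    {"dx": 0,"dy": 0,"dz": -0.5,"yaw": 0,"hand": 68},
    {"dx": 0,"dy": 0,"dz": -0.5,"yaw": 0,"hand": 68},
  ],
)

```text
time: 13.25
tool_pos: [0.4798, 0.2044, 0.1902]
ee_rot: [179.9, 0.1, 167.7]
ft_force: [0.1, 0.3, -0.2]
grip_width: 0.8
```

```bash
python3 - <<'E'
from h import *
i=viewer.camera_info('wrist');im=snap('wrist','w7')
pucks(im,i,(.048,.014),amin=250)
go(.426,-.0128,.10,167.8)
cv2.imwrite('pics/w7b.png',cv2.resize(im,(800,600),interpolation=cv2.INTER_CUBIC))
E
```

```text
(115, 234) [47.4 53.2] [0.5082 0.0416] [0.5213 0.02  ]
(256, 179) [51.9 57.7] [0.4806 0.2036] [0.4904 0.2014]
(60, 161) [51.9 62.2] [0.4208 0.0178] [ 0.4234 -0.0066]
at [0.4789 0.2041 0.1883] [-1.7997e+02 -3.0000e-02  1.6771e+02] t 13.3 F [-0.2  0.  -0.6] w 68.1
dx 0.0184 dy -0.7441 dz 0.2945 yaw -0.0016
```

View pics/w7b.png

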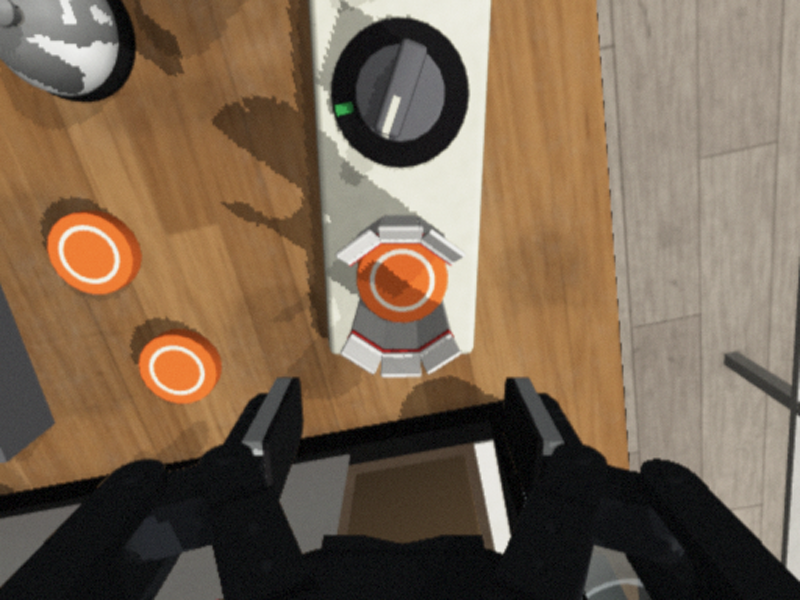

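The second puck lies flat in the tube at (403,281). The loose pucks sit at (94,252) and (180,366). My hull-based centres lean towards the camera because they include the visible puck sides, so I'll use the white ring instead.

>>> send_rows(
  increments=[
    {"dx": 0.0,"dy": -0.15,"dz": 0,"yaw": 0,"hand": 75},
    {"dx": 0,"dy": -0.3,"dz": 0,"yaw": 0,"hand": 75},
    {"dx": 0.018,"dy": -0.45,"dz": 0,"yaw": 0,"hand": 75},
    {"dx": 0.018,"dy": -0.6,"dz": 0.0,"yaw": 0,"hand": 75},
    {"dx": 0.018,"dy": -0.7,"dz": 0.05,"yaw": 0,"hand": 75},
    {"dx": 0.018,"dy": -0.744,"dz": 0.1,"yaw": 0,"hand": 75},
    {"dx": 0.018,"dy": -0.744,"dz": 0.1,"yaw": 0,"hand": 75},
    {"dx": 0.018,"dy": -0.744,"dz": 0.1,"yaw": 0,"hand": 75},
    {"dx": 0.018,"dy": -0.744,"dz": 0.1,"yaw": 0,"hand": 75},
  ],
)

```text
time: 14.2
tool_pos: [0.4268, -0.0119, 0.1588]
ee_rot: [180.0, -0.0, 167.8]
ft_force: [-0.2, 0.9, -0.3]
grip_width: 0.878
```

```bash
cat >> h.py <<'E'
def rings(im,info,zs,cam='wrist',amin=600):
    hsv=cv2.cvtColor(im,cv2.COLOR_BGR2HSV)
    o=cv2.inRange(hsv,(4,150,60),(20,255,255))
    cs,hi=cv2.findContours(o,cv2.RETR_CCOMP,cv2.CHAIN_APPROX_NONE)
    for k,c in enumerate(cs):   # holes in the orange = outer edge of white ring
        if hi[0][k][3]<0 or cv2.contourArea(c)<amin/4 or len(c)<6: continue
        (u,v),ax,_=cv2.fitEllipse(c)
        print('ring',(round(u),round(v)),np.round(ax,1),*[ray(cam,u,v,z,info)[:2].round(4) for z in zs])
E
python3 - <<'E'
from h import *
i=viewer.camera_info('wrist');im=snap('wrist','w8')
rings(im,i,(.014,.049)); pucks(im,i,(.014,.049))
go(.426,-.0128,-.002,167.8)
E
```

```text
ring (37, 286) [34.5 46.6] [ 0.5003 -0.2887] [ 0.4815 -0.2528]
ring (300, 255) [35.3 40. ] [0.5237 0.0162] [0.5021 0.0149]
ring (103, 191) [43.4 51.6] [ 0.4068 -0.1699] [ 0.3994 -0.1485]
ring (257, 175) [42.3 43.4] [ 0.4242 -0.011 ] [ 0.4147 -0.009 ]
(38, 285) [47.4 63.5] [ 0.4989 -0.2864] [ 0.4803 -0.2507]
(299, 252) [51.7 54. ] [0.5198 0.0158] [0.4987 0.0146]
(484, 195) [52.3 73.8] [0.4944 0.2139] [0.4763 0.1885]
(2, 198) [57.2 78.4] [ 0.3922 -0.2758] [ 0.3866 -0.2415]
(105, 189) [60.  70.4] [ 0.4055 -0.1678] [ 0.3983 -0.1466]
(257, 174) [58.2 58.6] [ 0.4225 -0.0109] [ 0.4132 -0.0089]
at [ 0.427  -0.0119  0.1591] [1.7999e+02 3.0000e-02 1.6779e+02] t 14.2 F [0.6 0.1 0. ] w 74.7
dx 0.0026 dy -0.0037 dz 0.5371 yaw -0.0001
```

>>> send_rows(
  increments=[
    {"dx": 0.009,"dy": 0.001,"dz": 0.16,"yaw": 0,"hand": 75},
    {"dx": 0.009,"dy": 0.001,"dz": 0.32,"yaw": 0,"hand": 75},
    {"dx": 0.009,"dy": 0.001,"dz": 0.45,"yaw": 0,"hand": 75},
    {"dx": 0.009,"dy": 0.001,"dz": 0.51,"yaw": 0,"hand": 75},
    {"dx": 0.009,"dy": 0.001,"dz": 0.535,"yaw": 0,"hand": 75},
    {"dx": 0.009,"dy": 0.001,"dz": 0.535,"yaw": 0,"hand": 75},
    {"dx": 0.009,"dy": 0.001,"dz": 0.535,"yaw": 0,"hand": 50},
    {"dx": 0.009,"dy": 0.001,"dz": 0.535,"yaw": 0,"hand": 50},
    {"dx": 0.009,"dy": 0.001,"dz": 0.535,"yaw": 0,"hand": 50},
    {"dx": 0.009,"dy": 0.001,"dz": 0.535,"yaw": 0,"hand": 50},
  ],
)

```text
time: 15.25
tool_pos: [0.4261, -0.012, 0.0004]
ee_rot: [180.0, 0.3, 167.7]
ft_force: [-0.1, 1.7, 6.3]
grip_width: 0.678
```

>>> send_rows(
  increments=[
    {"dx": 0,"dy": 0,"dz": -0.1,"yaw": 0,"hand": 50},
    {"dx": 0,"dy": 0,"dz": -0.25,"yaw": 0,"hand": 50},
    {"dx": 0,"dy": 0,"dz": -0.4,"yaw": 0,"hand": 50},
    {"dx": 0,"dy": 0,"dz": -0.53,"yaw": 0,"hand": 50},
    {"dx": 0,"dy": 0,"dz": -0.6,"yaw": 0,"hand": 50},
    {"dx": 0,"dy": 0,"dz": -0.6,"yaw": 0,"hand": 50},
    {"dx": 0,"dy": 0,"dz": -0.6,"yaw": 0,"hand": 50},
  ],
)

```text
time: 15.95
tool_pos: [0.4237, -0.0119, 0.1779]
ee_rot: [-180.0, 0.0, 167.7]
ft_force: [-0.5, 0.1, -1.2]
grip_width: 0.678
```

```bash
python3 - <<'E'
from h import *
o=ctrl.observe();z=o['tool_pos'][2]+.017
i=viewer.camera_info('wrist');im=snap('wrist','w9')
rings(im,i,(z,.014)); pucks(im,i,(z,.014))
go(.48,.2038,.17,167.8,o)
E
```

```text
ring (51, 278) [33.3 43.6] [ 0.4071 -0.1137] [ 0.4994 -0.2864]
ring (257, 261) [74.4 85.1] [ 0.4197 -0.0108] [ 0.53   -0.0349]
ring (114, 188) [41.1 48.1] [ 0.3692 -0.0654] [ 0.4067 -0.1684]
(52, 276) [45.1 59.3] [ 0.4065 -0.1127] [ 0.4979 -0.284 ]
(259, 254) [109.5 122.3] [ 0.416 -0.009] [ 0.5211 -0.0304]
(477, 188) [59.5 76. ] [0.4037 0.0933] [0.491  0.2197]
(21, 195) [53.6 70.8] [ 0.3635 -0.1081] [ 0.3926 -0.2729]
(116, 186) [56.2 65.4] [ 0.3687 -0.0646] [ 0.4055 -0.1664]
at [ 0.4237 -0.0119  0.1779] [-1.7999e+02  1.0000e-02  1.6770e+02] t 15.9 F [-0.5  0.1 -1.2] w 57.9
dx -0.0301 dy 0.7424 dz 0.0262 yaw -0.0017
```

>>> send_rows(
  increments=[
    {"dx": -0.034,"dy": 0.15,"dz": -0.03,"yaw": 0,"hand": 50},
    {"dx": -0.034,"dy": 0.3,"dz": -0.03,"yaw": 0,"hand": 50},
    {"dx": -0.034,"dy": 0.45,"dz": -0.03,"yaw": 0,"hand": 50},
    {"dx": -0.034,"dy": 0.6,"dz": -0.03,"yaw": 0,"hand": 50},
    {"dx": -0.034,"dy": 0.7,"dz": -0.03,"yaw": 0,"hand": 50},
    {"dx": -0.034,"dy": 0.742,"dz": 0.0,"yaw": 0,"hand": 50},
    {"dx": -0.034,"dy": 0.742,"dz": 0.1,"yaw": 0,"hand": 50},
    {"dx": -0.034,"dy": 0.742,"dz": 0.2,"yaw": 0,"hand": 50},
    {"dx": -0.034,"dy": 0.742,"dz": 0.2,"yaw": 0,"hand": 50},
    {"dx": -0.034,"dy": 0.742,"dz": 0.2,"yaw": 0,"hand": 50},
    {"dx": -0.034,"dy": 0.742,"dz": 0.2,"yaw": 0,"hand": 50},
  ],
)

```text
time: 17.1
tool_pos: [0.4821, 0.2032, 0.1194]
ee_rot: [180.0, 0.1, 167.7]
ft_force: [0.6, 0.3, -0.1]
grip_width: 0.679
```

>>> send_rows(
  increments=[
    {"dx": 0,"dy": 0,"dz": 0.03,"yaw": 0,"hand": 50},
    {"dx": 0,"dy": 0,"dz": 0.06,"yaw": 0,"hand": 50},
    {"dx": 0,"dy": 0,"dz": 0.09,"yaw": 0,"hand": 50},
    {"dx": 0,"dy": 0,"dz": 0.1,"yaw": 0,"hand": 50},
    {"dx": 0,"dy": 0,"dz": 0.1,"yaw": 0,"hand": 50},
    {"dx": 0,"dy": 0,"dz": 0.1,"yaw": 0,"hand": 50},
  ],
)

```text
time: 17.7
tool_pos: [0.4814, 0.2035, 0.0882]
ee_rot: [-180.0, 0.0, 167.7]
ft_force: [0.2, -0.6, 0.4]
grip_width: 0.68
```

>>> send_rows(
  increments=[
    {"dx": 0,"dy": 0,"dz": 0.03,"yaw": 0,"hand": 50},
    {"dx": 0,"dy": 0,"dz": 0.06,"yaw": 0,"hand": 50},
    {"dx": 0,"dy": 0,"dz": 0.09,"yaw": 0,"hand": 50},
    {"dx": 0,"dy": 0,"dz": 0.12,"yaw": 0,"hand": 50},
    {"dx": 0,"dy": 0,"dz": 0.12,"yaw": 0,"hand": 50},
    {"dx": 0,"dy": 0,"dz": 0.12,"yaw": 0,"hand": 50},
  ],
)

```text
time: 18.3
tool_pos: [0.4811, 0.2034, 0.0516]
ee_rot: [-180.0, -0.0, 167.7]
ft_force: [0.1, -0.1, 0.2]
grip_width: 0.678
```

Inserted without any contact force. Releasing and heading for the far puck.

>>> send_rows(
  increments=[
    {"dx": 0,"dy": 0,"dz": 0.0,"yaw": 0,"hand": 68},
    {"dx": 0,"dy": 0,"dz": 0.0,"yaw": 0,"hand": 68},
    {"dx": 0,"dy": 0,"dz": 0.0,"yaw": 0,"hand": 68},
    {"dx": 0,"dy": 0,"dz": -0.03,"yaw": 0,"hand": 68},
    {"dx": 0,"dy": 0,"dz": -0.1,"yaw": 0,"hand": 68},
    {"dx": 0,"dy": 0,"dz": -0.25,"yaw": 0,"hand": 68},
    {"dx": 0,"dy": 0,"dz": -0.4,"yaw": 0,"hand": 68},
    {"dx": 0,"dy": 0,"dz": -0.45,"yaw": 0,"hand": 68},
    {"dx": 0,"dy": 0,"dz": -0.45,"yaw": 0,"hand": 68},
    {"dx": 0,"dy": 0,"dz": -0.45,"yaw": 0,"hand": 68},
  ],
)

```text
time: 19.3
tool_pos: [0.4808, 0.2033, 0.1864]
ee_rot: [-180.0, -0.1, 167.7]
ft_force: [0.4, 0.0, -0.2]
grip_width: 0.798
```

```bash
python3 - <<'E'
from h import *
i=viewer.camera_info('wrist');im=snap('wrist','w10')
rings(im,i,(.062,.014)); pucks(im,i,(.062,.014))
go(.524,.0155,.16,167.8)
E
```

```text
ring (112, 237) [32.2 38.9] [0.5052 0.0476] [0.524  0.0164]
ring (258, 183) [44.1 46.2] [0.4799 0.2043] [0.4941 0.2012]
(114, 235) [48.  53.7] [0.5029 0.0506] [0.5213 0.02  ]
(258, 182) [57.5 61.4] [0.479  0.2042] [0.4931 0.2011]
at [0.4802 0.2032 0.1851] [-179.89   -0.18  167.7 ] t 19.4 F [ 0.5  0.1 -0.5] w 68.2
dx -0.2757 dy -0.5802 dz 0.0837 yaw -0.0016
```

>>> send_rows(
  increments=[
    {"dx": 0.0,"dy": -0.15,"dz": 0,"yaw": 0,"hand": 75},
    {"dx": -0.1,"dy": -0.3,"dz": 0,"yaw": 0,"hand": 75},
    {"dx": -0.2,"dy": -0.42,"dz": 0,"yaw": 0,"hand": 75},
    {"dx": -0.276,"dy": -0.54,"dz": 0.05,"yaw": 0,"hand": 75},
    {"dx": -0.276,"dy": -0.58,"dz": 0.08,"yaw": 0,"hand": 75},
    {"dx": -0.276,"dy": -0.58,"dz": 0.08,"yaw": 0,"hand": 75},
    {"dx": -0.276,"dy": -0.58,"dz": 0.08,"yaw": 0,"hand": 75},
    {"dx": -0.276,"dy": -0.58,"dz": 0.08,"yaw": 0,"hand": 75},
  ],
)

```text
time: 20.15
tool_pos: [0.5248, 0.0173, 0.1632]
ee_rot: [180.0, -0.0, 167.8]
ft_force: [-0.8, 0.1, 1.1]
grip_width: 0.877
```

```bash
python3 - <<'E'
from h import *
i=viewer.camera_info('wrist');im=snap('wrist','w11')
rings(im,i,(.049,.014))
go(.524,.0162,-.002,167.8)
E
```

```text
ring (256, 176) [41.8 42.9] [0.5143 0.0183] [0.5239 0.0161]
ring (477, 91) [50.6 63.8] [0.4815 0.2132] [0.4866 0.2375]
ring (28, 86) [48.6 61.7] [ 0.3995 -0.1486] [ 0.3934 -0.1737]
at [0.5251 0.0174 0.1636] [1.7997e+02 3.0000e-02 1.6783e+02] t 20.2 F [ 0.2  0.3 -0.3] w 75.1
dx 0.0026 dy -0.0046 dz 0.5520 yaw 0.0006
```

>>> send_rows(
  increments=[
    {"dx": 0.003,"dy": -0.004,"dz": 0.16,"yaw": 0,"hand": 75},
    {"dx": 0.003,"dy": -0.004,"dz": 0.32,"yaw": 0,"hand": 75},
    {"dx": 0.003,"dy": -0.004,"dz": 0.46,"yaw": 0,"hand": 75},
    {"dx": 0.003,"dy": -0.004,"dz": 0.52,"yaw": 0,"hand": 75},
    {"dx": 0.003,"dy": -0.004,"dz": 0.545,"yaw": 0,"hand": 75},
    {"dx": 0.003,"dy": -0.004,"dz": 0.545,"yaw": 0,"hand": 75},
    {"dx": 0.003,"dy": -0.004,"dz": 0.545,"yaw": 0,"hand": 50},
    {"dx": 0.003,"dy": -0.004,"dz": 0.545,"yaw": 0,"hand": 50},
    {"dx": 0.003,"dy": -0.004,"dz": 0.545,"yaw": 0,"hand": 50},
    {"dx": 0.003,"dy": -0.004,"dz": 0.545,"yaw": 0,"hand": 50},
  ],
)

```text
time: 21.2
tool_pos: [0.5262, 0.015, 0.0023]
ee_rot: [179.9, 0.3, 167.7]
ft_force: [-0.0, 1.1, 6.6]
grip_width: 0.678
```

>>> send_rows(
  increments=[
    {"dx": 0,"dy": 0,"dz": -0.1,"yaw": 0,"hand": 50},
    {"dx": 0,"dy": 0,"dz": -0.25,"yaw": 0,"hand": 50},
    {"dx": 0,"dy": 0,"dz": -0.4,"yaw": 0,"hand": 50},
    {"dx": 0,"dy": 0,"dz": -0.53,"yaw": 0,"hand": 50},
    {"dx": 0,"dy": 0,"dz": -0.6,"yaw": 0,"hand": 50},
    {"dx": 0,"dy": 0,"dz": -0.6,"yaw": 0,"hand": 50},
    {"dx": 0,"dy": 0,"dz": -0.6,"yaw": 0,"hand": 50},
  ],
)

```text
time: 21.9
tool_pos: [0.5238, 0.0148, 0.1792]
ee_rot: [-180.0, -0.0, 167.7]
ft_force: [-0.4, -0.9, -0.8]
grip_width: 0.677
```

```bash
python3 - <<'E'
from h import *
o=ctrl.observe();z=o['tool_pos'][2]+.017
i=viewer.camera_info('wrist');im=snap('wrist','w12')
rings(im,i,(z,.014),amin=2000)
go(.481,.2036,.17,167.8,o)
E
```

```text
ring (257, 258) [74.  84.3] [0.5182 0.0161] [ 0.6272 -0.0077]
ring (467, 91) [48.1 59.5] [0.4609 0.1153] [0.4863 0.2358]
ring (45, 87) [46.1 57.7] [ 0.4233 -0.0508] [ 0.3939 -0.172 ]
at [0.5238 0.0148 0.1792] [-1.7999e+02 -1.0000e-02  1.6770e+02] t 21.9 F [-0.4 -0.9 -0.8] w 57.8
dx 0.2733 dy 0.5845 dz 0.0308 yaw -0.0017
```

>>> send_rows(
  increments=[
    {"dx": 0.1,"dy": 0.1,"dz": -0.03,"yaw": 0,"hand": 50},
    {"dx": 0.2,"dy": 0.2,"dz": -0.03,"yaw": 0,"hand": 50},
    {"dx": 0.27,"dy": 0.32,"dz": -0.03,"yaw": 0,"hand": 50},
    {"dx": 0.27,"dy": 0.46,"dz": -0.03,"yaw": 0,"hand": 50},
    {"dx": 0.27,"dy": 0.56,"dz": -0.03,"yaw": 0,"hand": 50},
    {"dx": 0.27,"dy": 0.584,"dz": 0.0,"yaw": 0,"hand": 50},
    {"dx": 0.27,"dy": 0.584,"dz": 0.1,"yaw": 0,"hand": 50},
    {"dx": 0.27,"dy": 0.584,"dz": 0.2,"yaw": 0,"hand": 50},
    {"dx": 0.27,"dy": 0.584,"dz": 0.2,"yaw": 0,"hand": 50},
    {"dx": 0.27,"dy": 0.584,"dz": 0.2,"yaw": 0,"hand": 50},
  ],
)

```text
time: 22.95
tool_pos: [0.481, 0.2023, 0.1178]
ee_rot: [-179.9, -0.2, 167.7]
ft_force: [-0.2, -0.4, -1.1]
grip_width: 0.677
```

>>> send_rows(
  increments=[
    {"dx": 0,"dy": 0,"dz": 0.03,"yaw": 0,"hand": 50},
    {"dx": 0,"dy": 0,"dz": 0.06,"yaw": 0,"hand": 50},
    {"dx": 0,"dy": 0,"dz": 0.09,"yaw": 0,"hand": 50},
    {"dx": 0,"dy": 0,"dz": 0.1,"yaw": 0,"hand": 50},
    {"dx": 0,"dy": 0,"dz": 0.1,"yaw": 0,"hand": 50},
    {"dx": 0,"dy": 0,"dz": 0.1,"yaw": 0,"hand": 50},
  ],
)

```text
time: 23.55
tool_pos: [0.4822, 0.2033, 0.0896]
ee_rot: [-180.0, -0.0, 167.7]
ft_force: [-0.3, -0.9, -0.2]
grip_width: 0.674
```

>>> send_rows(
  increments=[
    {"dx": 0,"dy": 0,"dz": 0.03,"yaw": 0,"hand": 50},
    {"dx": 0,"dy": 0,"dz": 0.06,"yaw": 0,"hand": 50},
    {"dx": 0,"dy": 0,"dz": 0.08,"yaw": 0,"hand": 50},
    {"dx": 0,"dy": 0,"dz": 0.08,"yaw": 0,"hand": 50},
    {"dx": 0,"dy": 0,"dz": 0.08,"yaw": 0,"hand": 50},
  ],
)

```text
time: 24.05
tool_pos: [0.4822, 0.2033, 0.0653]
ee_rot: [-180.0, -0.0, 167.7]
ft_force: [0.0, 0.8, 0.1]
grip_width: 0.679
```

>>> send_rows(
  increments=[
    {"dx": 0,"dy": 0,"dz": 0.0,"yaw": 0,"hand": 68},
    {"dx": 0,"dy": 0,"dz": 0.0,"yaw": 0,"hand": 68},
    {"dx": 0,"dy": 0,"dz": 0.0,"yaw": 0,"hand": 68},
    {"dx": 0,"dy": 0,"dz": -0.03,"yaw": 0,"hand": 68},
    {"dx": 0,"dy": 0,"dz": -0.1,"yaw": 0,"hand": 68},
    {"dx": 0,"dy": 0,"dz": -0.25,"yaw": 0,"hand": 68},
    {"dx": 0,"dy": 0,"dz": -0.4,"yaw": 0,"hand": 68},
    {"dx": 0,"dy": 0,"dz": -0.4,"yaw": 0,"hand": 68},
    {"dx": 0,"dy": 0,"dz": -0.4,"yaw": 0,"hand": 68},
  ],
)

```text
time: 24.95
tool_pos: [0.4833, 0.2036, 0.1884]
ee_rot: [179.9, 0.3, 167.7]
ft_force: [-0.3, -0.4, -0.9]
grip_width: 0.795
```

```bash
python3 - <<'E'
from h import *
i=viewer.camera_info('wrist');im=snap('wrist','w13')
rings(im,i,(.076,.014)); pucks(im,i,(.076,.014))
go(.40,-.149,.15,167.8)
E
```

```text
ring (256, 184) [46.  48.1] [0.4803 0.2037] [0.4994 0.1995]
(256, 182) [63.2 64.5] [0.4783 0.204 ] [0.4968 0.1999]
at [0.4822 0.2033 0.1862] [1.7998e+02 5.0000e-02 1.6771e+02] t 25.0 F [ 0.7 -0.1 -0.1] w 68.2
dx 0.0177 dy -1.2058 dz 0.1207 yaw -0.0016
```

>>> send_rows(
  increments=[
    {"dx": 0.0,"dy": -0.15,"dz": 0,"yaw": 0,"hand": 0},
    {"dx": 0,"dy": -0.3,"dz": 0,"yaw": 0,"hand": 0},
    {"dx": 0.0,"dy": -0.45,"dz": 0,"yaw": 0,"hand": 0},
    {"dx": 0.02,"dy": -0.6,"dz": 0.0,"yaw": 0,"hand": 0},
    {"dx": 0.02,"dy": -0.75,"dz": 0.0,"yaw": 0,"hand": 0},
    {"dx": 0.018,"dy": -0.9,"dz": 0.0,"yaw": 0,"hand": 0},
    {"dx": 0.018,"dy": -1.0,"dz": 0.05,"yaw": 0,"hand": 0},
    {"dx": 0.018,"dy": -1.0,"dz": 0.05,"yaw": 0,"hand": 0},
    {"dx": 0.018,"dy": -1.0,"dz": 0.05,"yaw": 0,"hand": 0},
  ],
)

```text
time: 25.9
tool_pos: [0.4119, -0.0886, 0.1688]
ee_rot: [179.9, -0.2, 167.6]
ft_force: [-0.8, -0.1, -0.0]
grip_width: -0.002
```

```bash
python3 - <<'E'
from h import *
i=viewer.camera_info('wrist');im=snap('wrist','w14')
rings(im,i,(.049,))
go(.3995,-.1485,.055,167.8)
E
```

```text
ring (118, 280) [35.3 43.5] [ 0.4814 -0.253 ]
ring (94, 195) [41.5 49.6] [ 0.3882 -0.2418]
ring (192, 186) [44.3 47.8] [ 0.3994 -0.1486]
at [ 0.4125 -0.0881  0.1696] [ 1.7995e+02 -1.5000e-01  1.6769e+02] t 25.9 F [ 0.1 -0.5  0.7] w 0.1
dx -0.0007 dy -0.2060 dz 0.3819 yaw -0.0018
```

>>> send_rows(
  increments=[
    {"dx": 0,"dy": -0.12,"dz": 0.1,"yaw": 0,"hand": 0},
    {"dx": 0,"dy": -0.206,"dz": 0.25,"yaw": 0,"hand": 0},
    {"dx": 0,"dy": -0.206,"dz": 0.36,"yaw": 0,"hand": 0},
    {"dx": 0,"dy": -0.206,"dz": 0.38,"yaw": 0,"hand": 0},
    {"dx": 0,"dy": -0.206,"dz": 0.4,"yaw": 0,"hand": 0},
    {"dx": 0,"dy": -0.206,"dz": 0.42,"yaw": 0,"hand": 0},
    {"dx": 0,"dy": -0.206,"dz": 0.43,"yaw": 0,"hand": 0},
    {"dx": 0,"dy": -0.206,"dz": 0.435,"yaw": 0,"hand": 0},
    {"dx": 0,"dy": -0.206,"dz": 0.435,"yaw": 0,"hand": 0},
    {"dx": 0,"dy": -0.206,"dz": 0.435,"yaw": 0,"hand": 0},
  ],
)

```text
time: 26.95
tool_pos: [0.4024, -0.1492, 0.0453]
ee_rot: [-179.9, 0.3, 167.8]
ft_force: [-5.8, 3.5, 14.8]
grip_width: 0.001
```

>>> send_rows(
  increments=[
    {"dx": 0.005,"dy": 0,"dz": 0.015,"yaw": 0,"hand": 0},
    {"dx": 0.005,"dy": 0,"dz": 0.02,"yaw": 0,"hand": 0},
    {"dx": 0.005,"dy": 0,"dz": 0.02,"yaw": 0,"hand": 0},
    {"dx": 0.005,"dy": 0,"dz": 0.02,"yaw": 0,"hand": 0},
  ],
)

```text
time: 27.35
tool_pos: [0.4026, -0.1494, 0.0416]
ee_rot: [-179.9, 0.5, 167.8]
ft_force: [-6.6, 5.3, 24.5]
grip_width: -0.003
```

>>> send_rows(
  increments=[
    {"dx": 0,"dy": 0,"dz": -0.1,"yaw": 0,"hand": 0},
    {"dx": 0,"dy": 0,"dz": -0.25,"yaw": 0,"hand": 75},
    {"dx": 0,"dy": 0,"dz": -0.4,"yaw": 0,"hand": 75},
    {"dx": 0.0,"dy": 0,"dz": -0.4,"yaw": 0,"hand": 75},
    {"dx": 0,"dy": 0,"dz": -0.4,"yaw": 0,"hand": 75},
    {"dx": 0,"dy": 0,"dz": -0.4,"yaw": 0,"hand": 75},
    {"dx": 0,"dy": 0,"dz": -0.4,"yaw": 0,"hand": 75},
  ],
)

```text
time: 28.05
tool_pos: [0.3977, -0.1481, 0.1528]
ee_rot: [180.0, -0.1, 167.7]
ft_force: [-0.2, -0.6, -0.5]
grip_width: 0.878
```

```bash
python3 - <<'E'
from h import *
i=viewer.camera_info('wrist');im=snap('wrist','w15')
rings(im,i,(.049,.073))
go(.40,-.1485,.055,167.8)
E
```

```text
ring (153, 202) [44.6 50.6] [ 0.3882 -0.2418] [ 0.3813 -0.231 ]
ring (256, 203) [50.8 53.8] [ 0.4091 -0.1512] [ 0.4002 -0.1492]
at [ 0.3977 -0.1482  0.1527] [ 1.7996e+02 -1.6000e-01  1.6772e+02] t 28.1 F [-0.1  0.1 -0. ] w 75.1
dx -0.0077 dy 0.0006 dz 0.3258 yaw -0.0013
```

>>> send_rows(
  increments=[
    {"dx": -0.008,"dy": -0.001,"dz": 0.15,"yaw": 0,"hand": 75},
    {"dx": -0.008,"dy": -0.001,"dz": 0.28,"yaw": 0,"hand": 75},
    {"dx": -0.008,"dy": -0.001,"dz": 0.325,"yaw": 0,"hand": 75},
    {"dx": -0.008,"dy": -0.001,"dz": 0.325,"yaw": 0,"hand": 75},
    {"dx": -0.008,"dy": -0.001,"dz": 0.325,"yaw": 0,"hand": 50},
    {"dx": -0.008,"dy": -0.001,"dz": 0.325,"yaw": 0,"hand": 50},
    {"dx": -0.008,"dy": -0.001,"dz": 0.325,"yaw": 0,"hand": 50},
    {"dx": -0.008,"dy": -0.001,"dz": 0.325,"yaw": 0,"hand": 50},
  ],
)

```text
time: 28.9
tool_pos: [0.4013, -0.1499, 0.0577]
ee_rot: [-180.0, 0.1, 167.7]
ft_force: [-0.3, 1.3, 0.2]
grip_width: 0.676
```

>>> send_rows(
  increments=[
    {"dx": 0,"dy": 0,"dz": -0.1,"yaw": 0,"hand": 50},
    {"dx": 0,"dy": 0,"dz": -0.25,"yaw": 0,"hand": 50},
    {"dx": 0,"dy": 0,"dz": -0.4,"yaw": 0,"hand": 50},
    {"dx": 0,"dy": 0,"dz": -0.45,"yaw": 0,"hand": 50},
    {"dx": 0,"dy": 0,"dz": -0.45,"yaw": 0,"hand": 50},
    {"dx": 0,"dy": 0,"dz": -0.45,"yaw": 0,"hand": 50},
  ],
)

```text
time: 29.5
tool_pos: [0.4004, -0.1494, 0.1913]
ee_rot: [-180.0, -0.0, 167.7]
ft_force: [-1.1, -0.7, -1.7]
grip_width: 0.676
```

```bash
python3 - <<'E'
from h import *
o=ctrl.observe();z=o['tool_pos'][2]+.017
i=viewer.camera_info('wrist');im=snap('wrist','w16')
rings(im,i,(z,.049))
go(.481,.2036,.2,167.8,o)
E
```

```text
ring (257, 265) [75.1 86.2] [ 0.3985 -0.1489] [ 0.4983 -0.1707]
ring (166, 186) [40.4 44.7] [ 0.3501 -0.1802] [ 0.3882 -0.2418]
at [ 0.4004 -0.1494  0.1913] [-1.8000e+02 -1.0000e-02  1.6771e+02] t 29.5 F [-1.1 -0.7 -1.7] w 57.8
dx -0.0118 dy 1.2069 dz -0.0290 yaw -0.0016
```

>>> send_rows(
  increments=[
    {"dx": 0,"dy": 0.15,"dz": -0.03,"yaw": 0,"hand": 50},
    {"dx": 0,"dy": 0.3,"dz": -0.03,"yaw": 0,"hand": 50},
    {"dx": 0,"dy": 0.45,"dz": -0.03,"yaw": 0,"hand": 50},
    {"dx": 0,"dy": 0.6,"dz": -0.03,"yaw": 0,"hand": 50},
    {"dx": 0,"dy": 0.75,"dz": -0.03,"yaw": 0,"hand": 50},
    {"dx": 0,"dy": 0.9,"dz": -0.03,"yaw": 0,"hand": 50},
    {"dx": 0,"dy": 1.0,"dz": -0.03,"yaw": 0,"hand": 50},
    {"dx": 0,"dy": 1.0,"dz": -0.03,"yaw": 0,"hand": 50},
    {"dx": 0,"dy": 1.0,"dz": -0.03,"yaw": 0,"hand": 50},
  ],
)

```text
time: 30.45
tool_pos: [0.4635, 0.1437, 0.1983]
ee_rot: [-179.9, -0.2, 167.8]
ft_force: [0.0, 0.1, -0.5]
grip_width: 0.684
```

```bash
python3 - <<'E'
from h import *
o=ctrl.observe();z=o['tool_pos'][2]+.017
i=viewer.camera_info('wrist');im=snap('wrist','w17')
rings(im,i,(z,.076))
go(.479,.2036,.118,167.8,o)
E
```

```text
ring (257, 265) [74.9 86.1] [0.4616 0.1442] [0.5481 0.1251]
ring (323, 189) [43.2 47.1] [0.4295 0.1814] [0.4803 0.2037]
at [0.4635 0.1437 0.1983] [-179.85   -0.23  167.8 ] t 30.4 F [ 0.   0.1 -0.5] w 58.4
dx -0.0084 dy 0.2062 dz 0.2678 yaw -0.0001
```

>>> send_rows(
  increments=[
    {"dx": -0.008,"dy": 0.14,"dz": 0,"yaw": 0,"hand": 50},
    {"dx": -0.008,"dy": 0.206,"dz": 0.05,"yaw": 0,"hand": 50},
    {"dx": -0.008,"dy": 0.206,"dz": 0.15,"yaw": 0,"hand": 50},
    {"dx": -0.008,"dy": 0.206,"dz": 0.25,"yaw": 0,"hand": 50},
    {"dx": -0.008,"dy": 0.206,"dz": 0.27,"yaw": 0,"hand": 50},
    {"dx": -0.008,"dy": 0.206,"dz": 0.27,"yaw": 0,"hand": 50},
    {"dx": -0.008,"dy": 0.206,"dz": 0.32,"yaw": 0,"hand": 50},
    {"dx": -0.008,"dy": 0.206,"dz": 0.37,"yaw": 0,"hand": 50},
    {"dx": -0.008,"dy": 0.206,"dz": 0.37,"yaw": 0,"hand": 50},
    {"dx": -0.008,"dy": 0.206,"dz": 0.37,"yaw": 0,"hand": 50},
  ],
)

```text
time: 31.5
tool_pos: [0.4811, 0.2032, 0.0917]
ee_rot: [179.9, 0.1, 167.7]
ft_force: [0.0, -0.5, -0.1]
grip_width: 0.681
```

>>> send_rows(
  increments=[
    {"dx": 0,"dy": 0,"dz": 0.02,"yaw": 0,"hand": 50},
    {"dx": 0,"dy": 0,"dz": 0.037,"yaw": 0,"hand": 50},
    {"dx": 0,"dy": 0,"dz": 0.037,"yaw": 0,"hand": 50},
    {"dx": 0,"dy": 0,"dz": 0.037,"yaw": 0,"hand": 50},
  ],
)

```text
time: 31.9
tool_pos: [0.4802, 0.2034, 0.0787]
ee_rot: [180.0, 0.0, 167.7]
ft_force: [-0.4, 0.3, -1.2]
grip_width: 0.683
```

>>> send_rows(
  increments=[
    {"dx": 0,"dy": 0,"dz": 0.008,"yaw": 0,"hand": 50},
    {"dx": 0,"dy": 0,"dz": 0.008,"yaw": 0,"hand": 50},
    {"dx": 0,"dy": 0,"dz": 0.008,"yaw": 0,"hand": 68},
    {"dx": 0,"dy": 0,"dz": 0.008,"yaw": 0,"hand": 68},
    {"dx": 0,"dy": 0,"dz": 0.008,"yaw": 0,"hand": 68},
    {"dx": 0,"dy": 0,"dz": -0.03,"yaw": 0,"hand": 68},
    {"dx": 0,"dy": 0,"dz": -0.1,"yaw": 0,"hand": 68},
    {"dx": 0,"dy": 0,"dz": -0.25,"yaw": 0,"hand": 68},
    {"dx": 0,"dy": 0,"dz": -0.4,"yaw": 0,"hand": 68},
    {"dx": 0,"dy": 0,"dz": -0.4,"yaw": 0,"hand": 68},
    {"dx": 0,"dy": 0,"dz": -0.4,"yaw": 0,"hand": 68},
  ],
)

```text
time: 33.0
tool_pos: [0.4811, 0.2038, 0.2013]
ee_rot: [179.9, 0.3, 167.7]
ft_force: [1.0, -0.2, -0.8]
grip_width: 0.793
```

```bash
python3 - <<'E'
from h import *
i=viewer.camera_info('wrist');im=snap('wrist','w18')
rings(im,i,(.09,.076))
go(.40,.2,.2,167.8)
hsv=cv2.cvtColor(im,cv2.COLOR_BGR2HSV)
m=cv2.inRange(hsv,(50,120,60),(75,255,255));M=cv2.moments(m);print('green',M['m10']/M['m00'],M['m01']/M['m00'],ray('wrist',M['m10']/M['m00'],M['m01']/M['m00'],.026,i))
cv2.imwrite('pics/w18b.png',cv2.resize(im[0:240,130:390],(780,720))[:600])
E
```

```text
ring (256, 187) [46.  48.4] [0.4804 0.2035] [0.4849 0.2025]
at [0.4801 0.2035 0.1992] [1.7998e+02 5.0000e-02 1.6771e+02] t 33.0 F [-1.1  1.2 -0.7] w 68.0
dx 0.2585 dy -0.0682 dz -0.0028 yaw -0.0016
green 220.65384615384616 68.2051282051282 [0.37132036 0.19069246 0.026     ]
```

View pics/w18b.png

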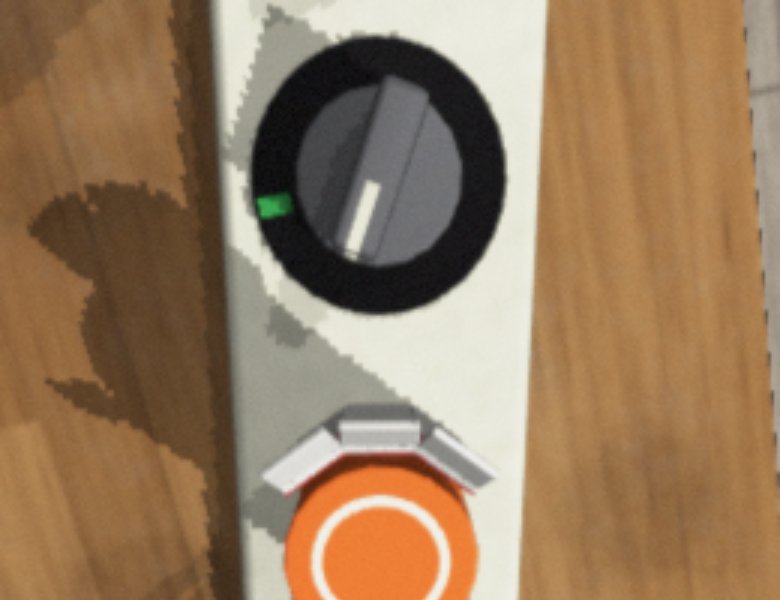

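Five pucks are in the tube; the top ring measures (0.4804, 0.2035) at z 0.09, on the tube axis. In this crop the dial's white line points down and slightly left, (372,185) to (352,250), and the green mark is at (274,207) to the left. I'll look from directly above the dial.

>>> send_rows(
  increments=[
    {"dx": 0.1,"dy": 0,"dz": 0,"yaw": 0,"hand": 45},
    {"dx": 0.22,"dy": 0,"dz": 0,"yaw": 0,"hand": 45},
    {"dx": 0.34,"dy": -0.01,"dz": 0,"yaw": 0,"hand": 45},
    {"dx": 0.34,"dy": -0.01,"dz": 0,"yaw": 0,"hand": 45},
    {"dx": 0.34,"dy": -0.01,"dz": 0,"yaw": 0,"hand": 45},
    {"dx": 0.34,"dy": -0.01,"dz": 0,"yaw": 0,"hand": 45},
  ],
)

```text
time: 33.65
tool_pos: [0.3801, 0.222, 0.1977]
ee_rot: [-179.9, -0.0, 167.7]
ft_force: [0.1, 0.6, -0.3]
grip_width: 0.527
```

```bash
cat >> h.py <<'E'
def dial(im,i,crop=None):
    hsv=cv2.cvtColor(im,cv2.COLOR_BGR2HSV)
    cen=proj('wrist',(.366,.227,.04),i)
    near=np.zeros(im.shape[:2],np.uint8);cv2.circle(near,tuple(int(k) for k in cen),62,255,-1)
    b=cv2.inRange(hsv,(0,0,0),(179,255,45))&near
    c=max(cv2.findContours(cv2.morphologyEx(b,cv2.MORPH_CLOSE,np.ones((5,5))),0,1)[0],key=cv2.contourArea)
    (u,v),ax,_=cv2.fitEllipse(cv2.convexHull(c));C=ray('wrist',u,v,.025,i)
    g=cv2.inRange(hsv,(50,120,50),(75,255,255))&near
    M=cv2.moments(g,True);G=ray('wrist',M['m10']/M['m00'],M['m01']/M['m00'],.026,i)
    inner=np.zeros_like(near);cv2.circle(inner,(int(u),int(v)),int(ax[0]*.36),255,-1)
    w=cv2.inRange(hsv,(0,0,165),(179,50,255))&inner
    p=cv2.findNonZero(w).reshape(-1,2).astype(float);P=np.array([ray('wrist',*q,.061,i)[:2] for q in p])
    m=P.mean(0);d=np.linalg.svd(P-m)[2][0];d*=np.sign(d@(m-C[:2]))
    at=lambda q:np.degrees(np.arctan2(q[1],q[0]))
    print('axis',C[:2].round(4),'px',(round(u),round(v)),np.round(ax,1),'mark',G[:2].round(4),'r',np.linalg.norm(G-C)[None].round(4),'white mean',m.round(4),len(P))
    print('mark ang %.1f line ang(svd) %.1f line ang(from axis) %.1f'%(at(G-C),at(d),at(m-C[:2])))
E
python3 - <<'E'
from h import *
o=ctrl.observe();i=viewer.camera_info('wrist');im=snap('wrist','w19')
dial(im,i);go(.366,.227,.15,167.8,o)
cv2.imwrite('pics/w19b.png',im)
E
```

```text
axis [0.3686 0.2269] px (260, 160) [74.  75.6] mark [0.3709 0.1912] r [0.0358] white mean [0.3796 0.2214] 50
mark ang -86.4 line ang(svd) -33.1 line ang(from axis) -26.7
at [0.3801 0.222  0.1977] [-1.7994e+02 -5.0000e-02  1.6769e+02] t 33.6 F [ 0.1  0.6 -0.3] w 45.0
dx 0.0494 dy 0.0064 dz 0.1592 yaw -0.0019
```

View pics/w19b.png

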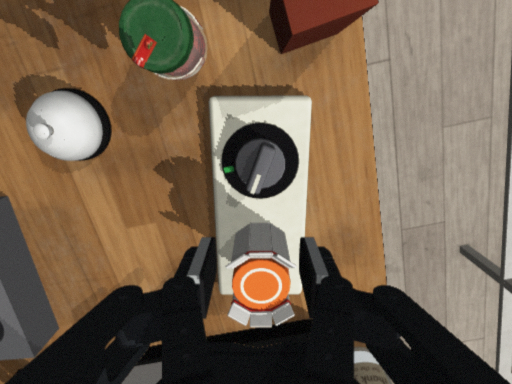

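>>> send_rows(
  increments=[
    {"dx": 0.04,"dy": 0.008,"dz": 0.1,"yaw": 0.14,"hand": 40},
    {"dx": 0.04,"dy": 0.008,"dz": 0.15,"yaw": 0.28,"hand": 40},
    {"dx": 0.04,"dy": 0.008,"dz": 0.15,"yaw": 0.31,"hand": 40},
    {"dx": 0.04,"dy": 0.008,"dz": 0.15,"yaw": 0.31,"hand": 40},
    {"dx": 0.04,"dy": 0.008,"dz": 0.15,"yaw": 0.31,"hand": 40},
  ],
)

```text
time: 34.2
tool_pos: [0.3693, 0.227, 0.1536]
ee_rot: [-180.0, 0.0, 149.1]
ft_force: [-0.5, 0.4, 0.2]
grip_width: 0.467
```

```bash
python3 - <<'E'
from h import *
o=ctrl.observe();i=viewer.camera_info('wrist');im=snap('wrist','w20')
dial(im,i);go(.3686,.2269,.044,149,o)
cv2.imwrite('pics/w20b.png',cv2.resize(im[60:320,120:400],(700,650))[:600])
E
```

```text
axis [0.3685 0.228 ] px (258, 181) [82.3 85.8] mark [0.3709 0.1914] r [0.0367] white mean [0.3778 0.2227] 45
mark ang -86.3 line ang(svd) -33.8 line ang(from axis) -29.7
at [0.3693 0.227  0.1536] [-1.800e+02  1.000e-02  1.491e+02] t 34.2 F [-0.5  0.4  0.2] w 39.9
dx 0.0019 dy -0.0017 dz 0.3655 yaw 0.0017
```

View pics/w20b.png

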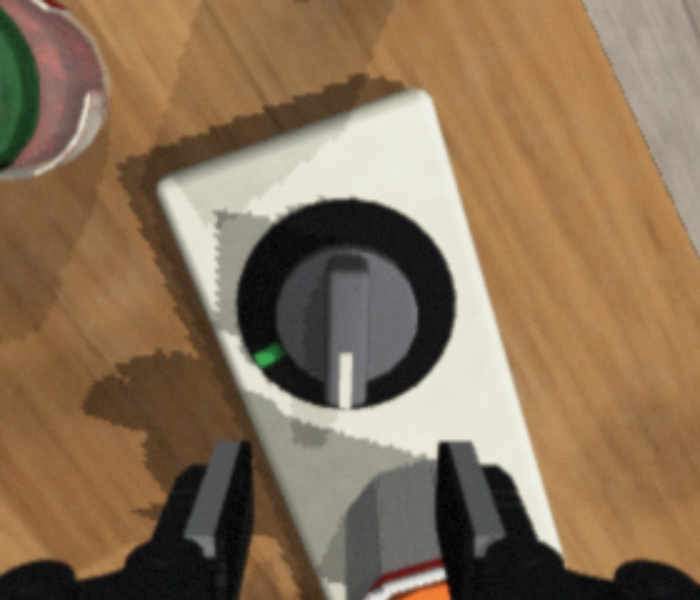

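The bar is vertical in the tool frame, with the white line at (345,380) and the mark at (268,355), so the jaws are square to it. Descending to pinch.

>>> send_rows(
  increments=[
    {"dx": 0.002,"dy": -0.002,"dz": 0.12,"yaw": 0,"hand": 40},
    {"dx": 0.002,"dy": -0.002,"dz": 0.25,"yaw": 0,"hand": 40},
    {"dx": 0.002,"dy": -0.002,"dz": 0.34,"yaw": 0,"hand": 40},
    {"dx": 0.002,"dy": -0.002,"dz": 0.365,"yaw": 0,"hand": 40},
    {"dx": 0.002,"dy": -0.002,"dz": 0.365,"yaw": 0,"hand": 40},
    {"dx": 0.002,"dy": -0.002,"dz": 0.365,"yaw": 0,"hand": 5},
    {"dx": 0.002,"dy": -0.002,"dz": 0.365,"yaw": 0,"hand": 5},
    {"dx": 0.002,"dy": -0.002,"dz": 0.365,"yaw": 0,"hand": 5},
    {"dx": 0.002,"dy": -0.002,"dz": 0.365,"yaw": 0,"hand": 5},
    {"dx": 0.002,"dy": -0.002,"dz": 0.365,"yaw": 0,"hand": 5},
  ],
  newtons=30,
)

```text
time: 35.25
tool_pos: [0.3695, 0.2278, 0.0463]
ee_rot: [179.8, 0.2, 149.1]
ft_force: [0.1, -0.6, 5.9]
grip_width: 0.168
```

>>> send_rows(
  increments=[
    {"dx": 0,"dy": 0,"dz": 0,"yaw": 0.1,"hand": 5},
    {"dx": 0,"dy": 0,"dz": 0,"yaw": 0.2,"hand": 5},
    {"dx": 0,"dy": 0,"dz": 0,"yaw": 0.3,"hand": 5},
    {"dx": 0,"dy": 0,"dz": 0,"yaw": 0.4,"hand": 5},
    {"dx": 0,"dy": 0,"dz": 0,"yaw": 0.5,"hand": 5},
    {"dx": 0,"dy": 0,"dz": 0,"yaw": 0.6,"hand": 5},
    {"dx": 0,"dy": 0,"dz": 0,"yaw": 0.7,"hand": 5},
    {"dx": 0,"dy": 0,"dz": 0,"yaw": 0.8,"hand": 5},
    {"dx": 0,"dy": 0,"dz": 0,"yaw": 0.9,"hand": 5},
    {"dx": 0,"dy": 0,"dz": 0,"yaw": 0.925,"hand": 5},
    {"dx": 0,"dy": 0,"dz": 0,"yaw": 0.925,"hand": 5},
    {"dx": 0,"dy": 0,"dz": 0,"yaw": 0.925,"hand": 5},
  ],
)

```text
time: 36.45
tool_pos: [0.3714, 0.2289, 0.0464]
ee_rot: [179.5, -0.2, 93.6]
ft_force: [5.3, 3.0, 0.7]
grip_width: 0.168
```

>>> send_rows(
  increments=[
    {"dx": 0,"dy": 0,"dz": 0,"yaw": 0,"hand": 30},
    {"dx": 0,"dy": 0,"dz": 0,"yaw": 0,"hand": 30},
    {"dx": 0,"dy": 0,"dz": 0,"yaw": 0,"hand": 30},
    {"dx": 0,"dy": 0,"dz": -0.1,"yaw": 0,"hand": 30},
    {"dx": 0,"dy": 0,"dz": -0.25,"yaw": 0,"hand": 30},
    {"dx": 0,"dy": 0,"dz": -0.4,"yaw": 0,"hand": 30},
    {"dx": 0,"dy": 0,"dz": -0.5,"yaw": 0,"hand": 30},
    {"dx": 0,"dy": 0,"dz": -0.5,"yaw": 0,"hand": 30},
    {"dx": 0,"dy": 0,"dz": -0.5,"yaw": 0,"hand": 30},
  ],
)

```text
time: 37.35
tool_pos: [0.3677, 0.2269, 0.1943]
ee_rot: [180.0, -0.0, 93.6]
ft_force: [-0.2, 0.0, -1.6]
grip_width: 0.352
```

```bash
python3 - <<'E'
from h import *
o=ctrl.observe();i=viewer.camera_info('wrist');im=snap('wrist','w21')
dial(im,i);rings(im,i,(.09,));go(.3686,.2269,.044,93.6,o)
cv2.imwrite('pics/w21b.png',cv2.resize(im[40:300,130:450],(738,600)))
E
```

```text
axis [0.3709 0.229 ] px (261, 170) [73.4 75.4] mark [0.3702 0.1875] r [0.0415] white mean [0.3717 0.2179] 50
mark ang -90.9 line ang(svd) -88.5 line ang(from axis) -85.8
ring (379, 221) [42.6 49.5] [0.481  0.2041]
at [0.3677 0.2269 0.1943] [ 1.7996e+02 -1.0000e-02  9.3610e+01] t 37.4 F [-0.2  0.  -1.6] w 30.1
dx -0.0002 dy 0.0029 dz 0.5011 yaw 0.0001
```

View pics/w21b.png

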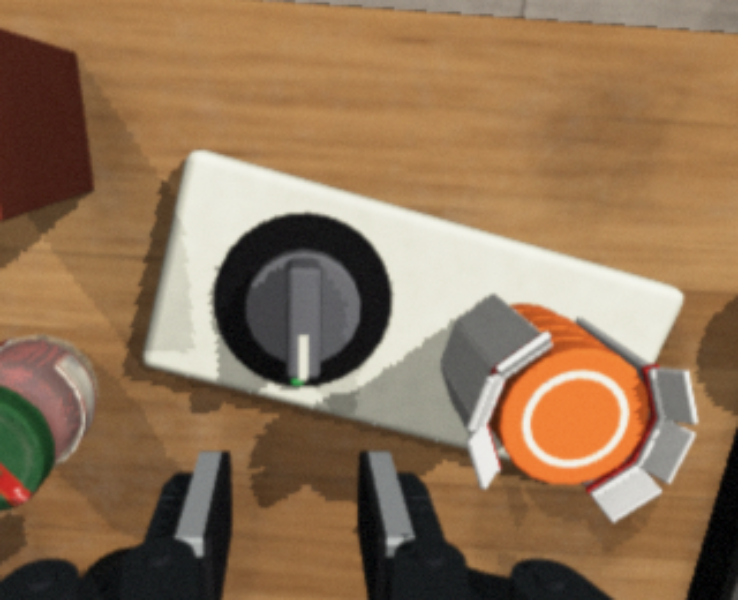

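The dial has turned and the white line (303,355) points nearly at the mark (297,382), but the bar partly hides the mark. I'll shift the camera to above the mark for an unobstructed check.

>>> send_rows(
  increments=[
    {"dx": -0.15,"dy": 0,"dz": 0,"yaw": 0,"hand": 30},
    {"dx": -0.3,"dy": 0,"dz": 0,"yaw": 0,"hand": 30},
    {"dx": -0.36,"dy": 0,"dz": 0,"yaw": 0,"hand": 30},
    {"dx": -0.36,"dy": 0,"dz": 0,"yaw": 0,"hand": 30},
    {"dx": -0.36,"dy": 0,"dz": 0,"yaw": 0,"hand": 30},
    {"dx": -0.36,"dy": 0,"dz": 0,"yaw": 0,"hand": 30},
  ],
)

```text
time: 38.0
tool_pos: [0.374, 0.1198, 0.1931]
ee_rot: [-179.9, -0.0, 93.7]
ft_force: [0.1, 0.7, -0.2]
grip_width: 0.349
```

```bash
python3 - <<'E'
from h import *
o=ctrl.observe();i=viewer.camera_info('wrist');im=snap('wrist','w22')
dial(im,i);rings(im,i,(.09,));go(.3686,.2269,.044,93.6,o)
u,v=proj('wrist',(.3686,.2269,.026),i).astype(int);print(u,v)
y0=max(v-70,0);cv2.imwrite('pics/w22b.png',cv2.resize(im[y0:y0+130,u-70:u+70],(646,600),interpolation=cv2.INTER_CUBIC));print(y0,u-70)
E
```

```text
axis [0.3709 0.2281] px (262, 64) [84.7 92.2] mark [0.3711 0.1911] r [0.0371] white mean [0.3721 0.2129] 128
mark ang -89.8 line ang(svd) -86.9 line ang(from axis) -85.6
ring (399, 99) [52.  60.4] [0.4808 0.2041]
at [0.374  0.1198 0.1931] [-1.7988e+02 -1.0000e-02  9.3660e+01] t 38.0 F [ 0.1  0.7 -0.2] w 29.8
dx 0.3574 dy 0.0048 dz 0.4970 yaw 0.0010
259 65
0 189
```

View pics/w22b.png

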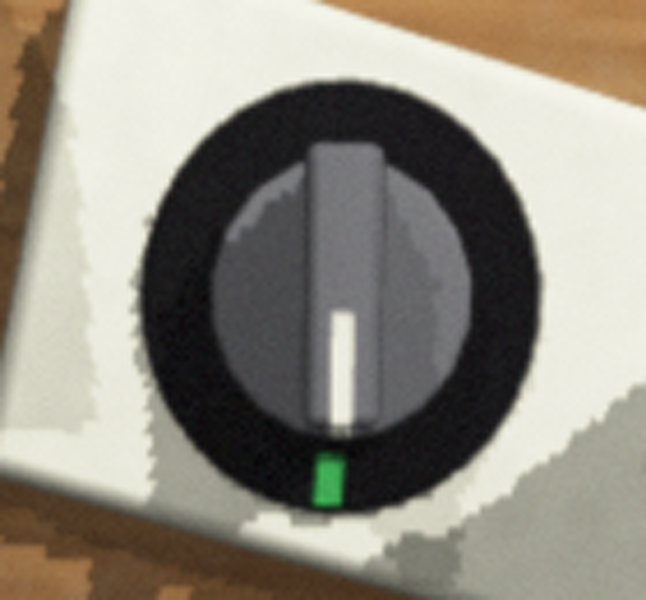

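Unobstructed view: the bar runs from (346,145) to (343,430) and the mark is at (329,482), with the mark's own edges tilted the same way. The mark is about 4° further clockwise, so I'll regrip and turn by that much.

>>> send_rows(
  increments=[
    {"dx": 0.15,"dy": 0.009,"dz": 0,"yaw": 0,"hand": 38},
    {"dx": 0.3,"dy": 0.009,"dz": 0,"yaw": 0,"hand": 38},
    {"dx": 0.36,"dy": 0.009,"dz": 0,"yaw": 0,"hand": 38},
    {"dx": 0.36,"dy": 0.009,"dz": 0.15,"yaw": 0,"hand": 38},
    {"dx": 0.36,"dy": 0.009,"dz": 0.3,"yaw": 0,"hand": 38},
    {"dx": 0.36,"dy": 0.009,"dz": 0.43,"yaw": 0,"hand": 38},
    {"dx": 0.36,"dy": 0.009,"dz": 0.49,"yaw": 0,"hand": 38},
    {"dx": 0.36,"dy": 0.009,"dz": 0.49,"yaw": 0,"hand": 38},
    {"dx": 0.36,"dy": 0.009,"dz": 0.49,"yaw": 0,"hand": 5},
    {"dx": 0.36,"dy": 0.009,"dz": 0.49,"yaw": 0,"hand": 5},
    {"dx": 0.36,"dy": 0.009,"dz": 0.49,"yaw": 0,"hand": 5},
    {"dx": 0.36,"dy": 0.009,"dz": 0.49,"yaw": 0,"hand": 5},
  ],
)

```text
time: 39.25
tool_pos: [0.3716, 0.2281, 0.0488]
ee_rot: [179.8, -0.1, 93.6]
ft_force: [0.3, 2.3, 2.4]
grip_width: 0.16
```

>>> send_rows(
  increments=[
    {"dx": 0,"dy": 0,"dz": 0,"yaw": 0.03,"hand": 5},
    {"dx": 0,"dy": 0,"dz": 0,"yaw": 0.067,"hand": 5},
    {"dx": 0,"dy": 0,"dz": 0,"yaw": 0.067,"hand": 5},
    {"dx": 0,"dy": 0,"dz": 0,"yaw": 0.067,"hand": 5},
    {"dx": 0,"dy": 0,"dz": 0,"yaw": 0.067,"hand": 5},
  ],
)

```text
time: 39.75
tool_pos: [0.3717, 0.228, 0.0487]
ee_rot: [179.8, -0.1, 89.6]
ft_force: [0.4, 2.4, 6.2]
grip_width: 0.163
```

>>> send_rows(
  increments=[
    {"dx": 0,"dy": 0,"dz": 0,"yaw": 0,"hand": 30},
    {"dx": 0,"dy": 0,"dz": 0,"yaw": 0,"hand": 30},
    {"dx": 0,"dy": 0,"dz": 0,"yaw": 0,"hand": 30},
    {"dx": 0,"dy": 0,"dz": -0.1,"yaw": 0,"hand": 30},
    {"dx": 0,"dy": 0,"dz": -0.25,"yaw": 0,"hand": 30},
    {"dx": 0,"dy": 0,"dz": -0.4,"yaw": 0,"hand": 30},
    {"dx": -0.15,"dy": 0,"dz": -0.5,"yaw": 0,"hand": 30},
    {"dx": -0.3,"dy": 0,"dz": -0.5,"yaw": 0,"hand": 30},
    {"dx": -0.36,"dy": 0,"dz": -0.5,"yaw": 0,"hand": 30},
    {"dx": -0.36,"dy": 0,"dz": -0.5,"yaw": 0,"hand": 30},
    {"dx": -0.36,"dy": 0,"dz": -0.5,"yaw": 0,"hand": 30},
    {"dx": -0.36,"dy": 0,"dz": -0.5,"yaw": 0,"hand": 30},
  ],
)

```text
time: 40.95
tool_pos: [0.3694, 0.1197, 0.1965]
ee_rot: [-179.9, -0.0, 89.6]
ft_force: [0.3, -0.9, -0.4]
grip_width: 0.354
```

```bash
python3 - <<'E'
from h import *
o=ctrl.observe();i=viewer.camera_info('wrist');im=snap('wrist','w23')
dial(im,i);rings(im,i,(.09,));go(.3686,.2269,.044,93.6,o)
u,v=proj('wrist',(.3686,.2269,.026),i).astype(int)
y0=max(v-70,0);a=cv2.resize(im[y0:y0+130,u-70:u+70],(400,371),interpolation=cv2.INTER_CUBIC)
t=snap('top')[110:220,150:390];cv2.imwrite('pics/w23b.png',np.vstack([np.hstack([a,np.zeros((371,320,3),np.uint8)])[:, :720],cv2.resize(t,(720,229)) ]))
E
```

```text
axis [0.371  0.2281] px (259, 64) [83.8 91.1] mark [0.3709 0.1909] r [0.0372] white mean [0.3708 0.213 ] 122
mark ang -90.2 line ang(svd) -89.9 line ang(from axis) -90.7
ring (397, 89) [52.1 60.5] [0.4809 0.204 ]
at [0.3694 0.1197 0.1965] [-179.92   -0.     89.64] t 41.0 F [ 0.3 -0.9 -0.4] w 30.3
dx 0.3572 dy -0.0048 dz 0.5083 yaw -0.0660
```

View pics/w23b.png

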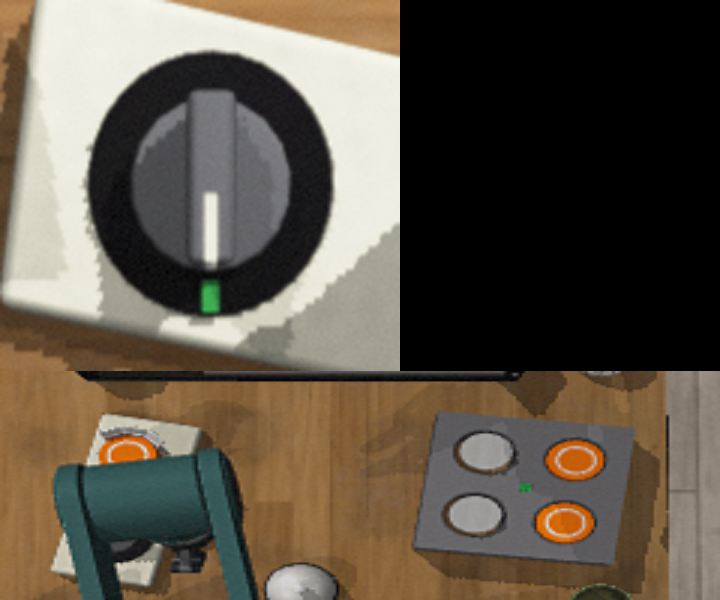

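The white line (211,230) now points straight at the mark (210,296): -89.9° against -90.2°. The stack is centred, wells a and c are empty with their plates up, and b and d are still latched. The arm is clear, so I'm handing in.

```bash
python3 -c "
from plant import ctrl
print(ctrl.sign_off())"
```

```text
the job is handed in; nothing more can be done
None
```

The stack of five pucks is built, the dial is set, and the job is handed in; the sign-off gave no verdict. It took about 41 s of the 210 s allowed.

**What I did:** I pressed tray puck a until it sprang up and put it on puck_low. I then added the near and far loose pucks, and pressed, sprang and added puck c. Pucks b and d were not touched. The dial was turned clockwise by about 59° in two grips.

**Last checks:**
- **Stack:** the top puck's ring measured (0.481, 0.204) at red-line height, within 1 mm of where the lower pucks in the tube measured.
- **Dial:** the white line is at -89.9° and the green mark at -90.2°. The line measured from the dial's axis gives -90.7°. All agree within 1°.
- **Tray:** the top camera shows wells a and c empty with their plates up, and b and d still in place.
- **Gripper:** open and about 0.2 m above the counter, touching nothing (force reading about 1 N).
- **Bystanders:** the arm never went near the cup or the crisps, but I did not re-measure where they stand.

**What failed or disagreed on the way:**
- The first press on well a was too shallow, so I repeated it deeper.
- The first puck brushed the tube's lip at about 8 N and was shifted by a few millimetres.
- My first reading of the mark was -86.4°, about 4° off. A clear view from above corrected it before the final turn.

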